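# Weigh the log cheese from behind its neighbours

### The arm

A 6-joint arm with a two-finger parallel gripper is mounted at the origin on a cart in front of the work surface, level with it; the furniture and walls round the work are solid. World frame = base frame: x ahead of the robot, y to its left, z up, the work surface at z = 0. Lengths are in m, angles in degrees, forces in N, time in s.
With the tool pointing down it reaches from about 0.35 to 0.85 m from the base axis. Payload 8.1 kg.
Tool frame: the origin (TCP) lies between the finger pads; the fingertips stand 11 mm ahead of it and the grasp point (between the pads) lies 8 mm behind it; z points along the fingers, y is the line along which they close (so a half turn about z gives the same grasp; the last joint's range is limited). The gripper opens to 85 mm and grips with 20 to 120 N. Pads are 22 mm wide; open, the fingers measure 114 mm over their backs; the gripper's body (76 mm by 85 mm) begins 54 mm behind the grasp point. The pads swing forward as they close: fully open they stand 13 mm farther back than shut.
Start: joints at [-69.809, 7.471, 85.268, -0, 87.261, -4.893], TCP at [0.254, -0.543, 0.242] pointing down, gripper open.
Joint ranges: [-169.43, 169.43], [-51.17, 129.36], [1.28, 143.12], [-76.62, 256.62], [0, 156.53], [-152.29, 152.29]. Speed limits (degrees/s): [136.94, 136.94, 159.86, 180, 180, 180].

### API

Orientations are given as [roll, pitch, yaw] about the fixed x, y, z axes, in that order (R = Rz(yaw) Ry(pitch) Rx(roll)).
In Python, from workcell import ctrl, vision gives the robot as it stands.
- The arm moves only by the tool drive_tool, never from a script. Its argument "deltas" is a list of rows, each an object of numbers: "tx", "ty", "tz": the shift along the tool's x, y, z in units of 200 mm (1.0 is 200 mm); "wx", "wy", "wz": the turn, a rotation vector about the tool's x, y, z in units of 120 degrees (1.0 is 120 degrees); "hand": the gripper command: -1 is shut, 1 is fully open, values between are in proportion. A call has exactly 5 rows; each row shifts and turns the commanded pose from where the row before left it, along the tool's axes as they then stand; what a row does not reach is not made up. A row lasts 1/10 s, in which the tool goes at most 50 mm and 8.59 degrees, less where a joint would pass 70% of its speed; a pose out of reach is approached as far as the arm can. A call with a number of a shift or a turn outside -1 to 1 is refused whole. A call with a gripper value outside its range is refused whole. The fingers move at their own pace and stop on an object; the grip force is fixed at half the most. Time passes only in rows, so rows that do not move let the fingers close, or fill a call up. It gives the time, the measured TCP pose, the force, the opening and the grip force at its end, in the units of the state.
- ctrl.observe(): the state, without advancing time (a new reading comes with each control period).
- vision.capture(name): name is "scene" or "top" or "wrist"; returns a dict with "image" (384x512x3 uint8, red, green, blue), "depth" (384x512 float32, m along the optical axis (not along the pixel's ray), 0 where there is no reading), "fx", "fy", "cx", "cy" (pixels), "R" (3x3) and "t" (3): a world point X has camera coordinates R X + t. Camera axes: x right, y down, z forward; pixel columns grow to the right and rows downward; lengths in m; the calibration is good to about 2 mm. The wrist camera is an equidistant fisheye: a pixel r from the principal point sees the ray r / f radians off the axis. A picture is of the moment at which its call begins.
- ctrl.close_job(): hands the job in; it is judged then, once.
The state is a dict: "time_s": time; "joint_pos": joint angles; "joint_velocities": joint speeds; "joint_torque": joint torques, N m; "position": TCP position; "ee_rot": TCP orientation; "force": force on the tool from outside, world axes, zero at the start; "torque": the same for the moment, N m; "gripper_width": opening from 0.0 (shut) to 1.0 (fully open); "finger_force": force on a finger pad.
Only numpy, scipy, OpenCV 4.12 (cv2) and the standard library are available. Lean on these libraries where they do the work, as an engineer would, in place of code of your own. Each camera call takes 0.05 s, during which the arm holds its last target. There are 200 camera calls.

### The job

The log cheese lies hemmed in on the wooden display tray: first set the brick cheese and the drum cheese that stand tight before and behind it upright on the flat wooden board, leaving the log where it lies. Then lay the log centred and lengthwise on the pan of the counter scale. Finally put the brick and the drum back upright on the tray, each on the spot where it stood, with the log left on the scale; do not disturb the other cheeses.

Things in the scene. Friction and masses are not known exactly. Their poses are not given: they have to be found in the camera images.
- log_center (a point): centre of the log cheese: a grey, mouldy, roughly round roll, 144 mm long (its y), 43 mm wide (x), 38 mm high (z), 0.22 kg. At the start it lies along the tray's y in the cradle in the middle of the tray. Taken across its 43 mm width at mid-length; until both neighbours are gone only about 8 mm is free on either side of it
- brick_center (a point): centre (28 mm above its underside) of the brick cheese: a dark grey truncated pyramid, base 57 mm (its x) by 63 mm (its y), 56 mm high, narrowing toward the top, 0.16 kg. Starts on one of the tray's two bays (either one) with its x along the tray's y: take it across its x (57 mm), clear of the log
- drum_center (a point): centre (36 mm above its underside) of the drum cheese: a pale upright round drum, 62 to 64 mm across, 72 mm high, 0.21 kg. Starts on the tray's other bay; take it there along the tray's y, clear of the log
- tray: fixed wooden display tray, a plank 200 mm (its x) by 156 mm (its y), 12 mm thick; origin under its centre on the counter, x pointing away from the robot (turned up to 9 degrees), z up. The log's cradle is at its middle: four upright cheeks at x = +-27.5 mm, y = +-56 mm, each 8 by 26 mm and reaching 41 mm above the counter; log centre 31 mm above the counter. The two bays are round dark inlays at x = -60 mm (before the log) and x = +60 mm (behind it), y = 0
- pan (a point): middle of the bottom of the scale's pan, 50 mm above the counter; x across the pan, y along it. The fixed white counter scale (150 by 190 mm) carries a steel pan 130 mm (x) by 184 mm (y), a shallow V trough along y whose sides rise 8 degrees, so that a log laid in it does not roll away; the log's centre then lies about 20 mm above this point
- board: fixed flat light-wood board, 130 mm (its x) by 220 mm (its y), 14 mm thick, the place to set the brick and the drum aside, side by side along its y; origin under its centre on the counter, z up
- pyramid_1: bystander: a pale pyramid cheese, 77 mm square, 80 mm high, in the row of pyramids on the right; origin under its centre; leave alone
- pyramid_2: bystander: the next pale pyramid cheese in that row, 77 mm square, 80 mm high; origin under its centre; leave alone
- crottin_4: bystander: a pale drum cheese, 64 mm across, 72 mm high, the nearest of the row of drums farther back on the right, not on the tray; origin under its centre; leave alone
Mind the look-alikes: they are no part of the job. What is shaped like the part that bears drum_center but red is not meant.

How it is judged (in metres and radians):
On the way, in this order (a step that is already met when the one before it is completed fails the run):
1. brick and drum both stand upright on the board, let go, with the log still in its cradle (within 12 mm) (x of brick_center in the frame of board between -0.05 and 0.05 m and y of brick_center in the frame of board between -0.095 and 0.095 m and z of brick_center in the frame of board between 0.036 and 0.05 m and angle between each of brick_center, drum_center's own z axis and vertical below 0.15 rad and x of drum_center in the frame of board between -0.05 and 0.05 m and y of drum_center in the frame of board between -0.095 and 0.095 m and z of drum_center in the frame of board between 0.044 and 0.058 m and contact force between the fingers and brick below 0.1 N and contact force between the fingers and drum below 0.1 N and distance of log_center from where it was at the start of the episode below 0.012 m), for 0.2 s.
2. the log lies let go on the pan, centred within 15 mm and lengthwise within 0.2 rad, with brick and drum still on the board (x of log_center in the frame of pan between -0.015 and 0.015 m and y of log_center in the frame of pan between -0.015 and 0.015 m and z of log_center in the frame of pan between 0.01 and 0.03 m and angle between the y axis of log_center and the y axis of pan, either way round below 0.2 rad and x of brick_center in the frame of board between -0.05 and 0.05 m and y of brick_center in the frame of board between -0.095 and 0.095 m and z of brick_center in the frame of board between 0.036 and 0.05 m and angle between each of brick_center, drum_center's own z axis and vertical below 0.15 rad and x of drum_center in the frame of board between -0.05 and 0.05 m and y of drum_center in the frame of board between -0.095 and 0.095 m and z of drum_center in the frame of board between 0.044 and 0.058 m and contact force between the fingers and log below 0.1 N), for 0.2 s.
At the end, for the whole second after the job is handed in: The log lies on the scale's pan, its centre within 15 mm of the pan's middle each way and lengthwise within 0.2 rad; brick and drum stand upright (within 0.12 rad) on the tray, each within 15 mm of where it started; all are released and at rest (x of log_center in the frame of pan between -0.015 and 0.015 m and y of log_center in the frame of pan between -0.015 and 0.015 m and z of log_center in the frame of pan between 0.01 and 0.03 m and angle between the y axis of log_center and the y axis of pan, either way round below 0.2 rad and distance of each of brick_center, drum_center from where it was at the start of the episode below 0.015 m and angle between each of brick_center, drum_center's own z axis and vertical below 0.12 rad and contact force between the fingers and log below 0.1 N and contact force between the fingers and brick below 0.1 N and contact force between the fingers and drum below 0.1 N and linear speed of each of log, brick, drum below 0.02 m/s and angular speed of each of log, brick, drum below 0.8 rad/s); the robot touches nothing.
It fails at once if a bystander cheese (pyramid_1) is moved more than 15 mm (distance of pyramid_1 from where it was at the start of the episode above 0.015 m).
It fails at once if a bystander cheese (pyramid_2) is moved more than 15 mm (distance of pyramid_2 from where it was at the start of the episode above 0.015 m).
It fails at once if a bystander cheese (crottin_4) is moved more than 15 mm (distance of crottin_4 from where it was at the start of the episode above 0.015 m).
It also fails if it takes over 141 s, if anything falls off the work surface, if the arm or the gripper's body presses on something with over 40 N, if the wrist force passes 120 N, or if a joint passes its speed limit or range.

## Working session

There is one attempt and no reset: what is moved stays moved. The work goes in short steps, Python scripts to look and compute and a tool call to move; the robot and the scene stay as the last step left them, time stands still between calls to the robot, and variables do not carry over. Pictures are saved under pics/ and viewed, at most 14 in all, crops included, and the job is handed in when it is done.

Besides the shell and the picture viewer there is one more tool, called after ">>>" by a JSON object that holds its "api" and its "payload". drive_tool: Moves the arm, as the interface text tells. Its arguments: {"type":"object","properties":{"deltas":{"type":"array","items":{"type":"object","properties":{"tx":{"type":"number"},"ty":{"type":"number"},"tz":{"type":"number"},"wx":{"type":"number"},"wy":{"type":"number"},"wz":{"type":"number"},"hand":{"type":"number"}}}}},"required":["deltas"]}

```bash
ls; mkdir -p pics; python3 - <<'E'
from workcell import ctrl, vision
import cv2,numpy as np
print(ctrl.observe())
for n in("scene","top"):
    c=vision.capture(n); np.savez(f"{n}0.npz",**c)
    cv2.imwrite(f"pics/{n}0.png",c["image"][:,:,::-1])
    print(n,c["fx"],c["cx"],c["cy"],c["R"].round(3).tolist(),c["t"].round(3), -c["R"].T@c["t"])
E
```

```text
pics
{'time_s': 0.0, 'joint_pos': array([-6.98097225e+01,  7.51644694e+00,  8.53294281e+01,  2.07698963e-03,
        8.72620515e+01, -4.89224747e+00]), 'joint_velocities': array([-0.03356966,  0.04745096,  0.08964156, -0.07004741,  0.01129358,
       -0.07135659]), 'joint_torque': array([-1.54198489e-03, -5.69409478e+01, -5.00548017e+01, -4.09947479e-04,
        1.48748030e-02,  2.11384685e-05]), 'position': array([ 0.25420869, -0.54289778,  0.24122904]), 'ee_rot': array([-1.79892643e+02, -1.12710746e-02,  2.50824133e+01]), 'force': array([-0.17814456,  0.78588999, -0.75839069]), 'torque': array([ 0.01772749, -0.02406824, -0.01023166]), 'finger_force': 0.0, 'gripper_width': 1.0048557479683737}
scene 375.15778925694093 255.5396243400784 188.3997009020995 [[-0.845, -0.535, 0.019], [-0.303, 0.447, -0.842], [0.442, -0.717, -0.54]] [0.518 0.279 0.994] [0.08321378 0.86485016 0.76149448]
top 408.6403000201557 251.99266735327356 193.82742926232683 [[-0.022, -1.0, -0.003], [-0.985, 0.022, -0.173], [0.173, -0.001, -0.985]] [-0.017  0.635  1.292] [ 0.40170083 -0.0292154   1.38234661]
```

View pics/scene0.png

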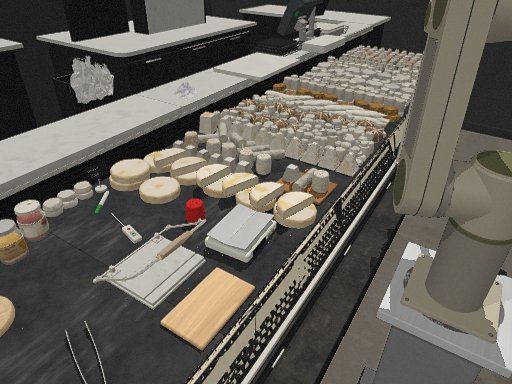

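View pics/top0.png

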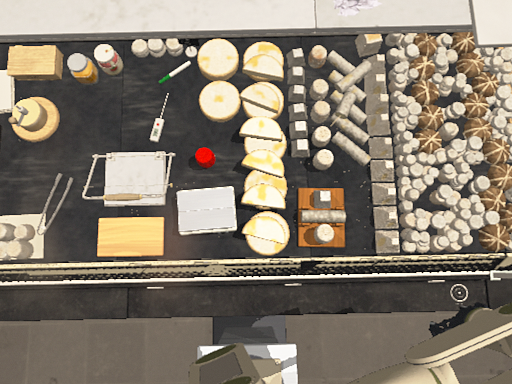

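The top view shows the tray at (321,217), with the drum in front at (322,233), the log at (323,215) and the brick behind at (323,198). The scale is at (207,210) and the board at (130,236). The red drum at (204,157) is the look-alike. The pyramids are at column 385.

```bash
cat > h.py <<'E'
import numpy as np,cv2
def ray(c,u,v):
    """camera centre and world directions for pixels u,v (pinhole)"""
    d=np.stack([(np.asarray(u)-c["cx"])/c["fx"],(np.asarray(v)-c["cy"])/c["fy"],np.ones(np.shape(u))],-1)
    return -c["R"].T@c["t"], d@c["R"]
def plane(c,u,v,z):
    o,d=ray(c,u,v); return o+d*((z-o[2])/d[...,2])[...,None]
def cloud(c):
    v,u=np.mgrid[:384,:512]; o,d=ray(c,u,v); return o+d*c["depth"][...,None]
E
python3 - <<'E'
import numpy as np,cv2
from h import *
c=dict(np.load("top0.npz")); P=cloud(c)
hsv=cv2.cvtColor(c["image"],cv2.COLOR_RGB2HSV)
z=P[...,2]
for n,(u,v) in dict(tray=(302,240),drum=(323,233),log=(323,216),brick=(322,198),scale=(207,210),board=(130,236),counter=(160,180),red=(204,157),pyr1=(385,240),pyr2=(385,218),fence=(320,262)).items(): print(n,P[v,u].round(3),hsv[v,u])
a=c["image"][180:260,80:420,::-1]; cv2.imwrite("pics/topcrop.png",cv2.resize(a[:,200:],None,fx=5.7,fy=5.7,interpolation=cv2.INTER_CUBIC))
def rect(m,z0,n):
    k=cv2.findContours(m.astype(np.uint8),cv2.RETR_EXTERNAL,cv2.CHAIN_APPROX_NONE)[0]
    k=max(k,key=cv2.contourArea)[:,0,:].astype(float)
    W=plane(c,k[:,0],k[:,1],z0)[:,:2].astype(np.float32)
    print(n,cv2.minAreaRect(W))
H,S,V=cv2.split(hsv); vv,uu=np.mgrid[:384,:512]
box=lambda u0,u1,v0,v1:(uu>=u0)&(uu<u1)&(vv>=v0)&(vv<v1)
rect(box(80,175,205,268)&(S>60)&(V>130),.014,"board")
rect(box(170,245,175,245)&(z>.04)&(z<.075),.06,"scale")
m=box(290,355,180,255)&(S>100); m=cv2.morphologyEx(m.astype(np.uint8),cv2.MORPH_CLOSE,np.ones((3,3)))
rect(m,.012,"tray")
m=box(305,345,220,250)&(z>.055);rect(m,.072,"drumtop")
m=box(305,340,185,210)&(z>.04);rect(m,.056,"bricktop")
m=box(295,352,200,228)&(z>.022)&(S<70);rect(m,.04,"log")
E
```

```text
tray [ 0.482 -0.194  0.011] [ 14 182 202]
drum [ 0.498 -0.253  0.084] [ 21  46 247]
log [ 0.556 -0.261  0.052] [ 20  49 224]
brick [ 0.614 -0.26   0.061] [ 22  15 255]
scale [0.585 0.118 0.05 ] [ 16  13 223]
board [0.508 0.38  0.013] [ 22 116 253]
counter [0.695 0.281 0.022] [ 17  15 234]
red [0.757 0.125 0.077] [  1 255 239]
pyr1 [ 0.474 -0.459  0.05 ] [ 20  78 141]
pyr2 [ 0.544 -0.459  0.066] [ 17  58 146]
fence [ 0.408 -0.254 -0.009] [13 51 35]
board ((0.5065609216690063, 0.378958135843277), (0.22335349023342133, 0.12993364036083221), 88.74564361572266)
scale ((0.5850423574447632, 0.12295637279748917), (0.1422267109155655, 0.18476389348506927), 3.8049471378326416)
tray ((0.5599215030670166, -0.2620813846588135), (0.15569733083248138, 0.20380307734012604), 87.63531494140625)
drumtop ((0.4992557168006897, -0.2567620575428009), (0.060159824788570404, 0.05742649734020233), 42.737998962402344)
bricktop ((0.6186947822570801, -0.2625105679035187), (0.04285481572151184, 0.047671522945165634), 87.20001983642578)
log ((0.5592175126075745, -0.26212650537490845), (0.1421281099319458, 0.0398712083697319), 87.25750732421875)
```

View pics/topcrop.png

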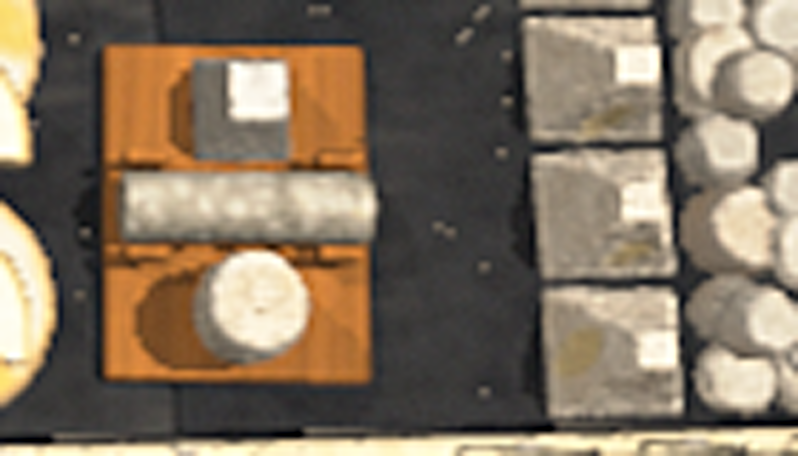

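The crop shows the brick behind, with its top at about (258,90), the log in the middle and the drum in front at (255,300). The nearest pyramid is about 100 mm to the right of the tray. I'll turn the tool to the tray's yaw (-2.4°) and move above the tray for a close wrist look.

>>> {"api": "drive_tool", "payload": {"deltas": [{"wz": 0.0573, "tz": -0.1, "hand": 1}, {"wz": 0.0573, "tz": -0.1, "hand": 1}, {"wz": 0.0573, "tz": -0.1, "hand": 1}, {"wz": 0.0573, "hand": 1}, {"hand": 1}]}}

```text
$.deltas[0]: bad value
```

>>> {"api": "drive_tool", "payload": {"deltas": [{"tx": 0.117, "ty": -0.147, "hand": 1}, {"tx": 0.117, "ty": -0.147, "hand": 1}, {"tx": 0.117, "ty": -0.147, "hand": 1}, {"tx": 0.117, "ty": -0.147, "hand": 1}, {"tx": 0.117, "ty": -0.147, "hand": 1}]}}

```text
$.deltas[0]: bad value
```

>>> {"api": "drive_tool", "payload": {"deltas": [{"tx": 0.117, "ty": -0.147, "hand": 1}, {"tx": 0.117, "ty": -0.147, "hand": 1}, {"tx": 0.117, "ty": -0.147, "hand": 1}, {"tx": 0.117, "ty": -0.147, "hand": 1}, {"hand": 1}]}}

```text
$.deltas[0]: bad value
```

```bash
cat >> h.py <<'E'
def fray(c,u,v):
    """rays for the equidistant wrist fisheye"""
    a=np.stack([(np.asarray(u,float)-c["cx"])/c["fx"],(np.asarray(v,float)-c["cy"])/c["fy"]],-1)
    r=np.linalg.norm(a,axis=-1,keepdims=True)+1e-12
    d=np.concatenate([a/r*np.sin(r),np.cos(r)],-1)
    return -c["R"].T@c["t"], d@c["R"]
def fplane(c,u,v,z):
    o,d=fray(c,u,v); return o+d*((z-o[2])/d[...,2])[...,None]
def fpix(c,X):
    q=np.atleast_2d(X)@c["R"].T+c["t"]; r=np.linalg.norm(q[:,:2],axis=1,keepdims=True)
    th=np.arctan2(r,q[:,2:]); return q[:,:2]/r*th*c["fx"]+[c["cx"],c["cy"]]
def snap(n,name):
    from workcell import vision
    c=vision.capture(n); np.savez(name+".npz",**c); cv2.imwrite(f"pics/{name}.png",c["image"][:,:,::-1]); return c
def go(x,y,z):
    """tool-frame move in row units from the measured pose (tool down)"""
    from workcell import ctrl
    s=ctrl.observe(); p=s["position"]; w=np.radians(s["ee_rot"][2]); d=np.array([x,y,z])-p
    t=np.array([np.cos(w)*d[0]+np.sin(w)*d[1],np.sin(w)*d[0]-np.cos(w)*d[1],-d[2]])
    print("pose",p.round(4),s["ee_rot"].round(2),"t",round(s["time_s"],2),"| units",(t/.2).round(4),"len mm",(np.linalg.norm(t)*1e3).round(1))
E
python3 - <<'E'
from h import *
c=snap("wrist","w1"); print(c["fx"],c["cx"],c["cy"],c["R"].round(3).tolist(),-c["R"].T@c["t"])
go(.5,-.26,.3)
E
```

```text
297.3186396354542 255.8107888486919 195.23186620819675 [[0.424, -0.906, -0.003], [-0.856, -0.402, 0.326], [-0.296, -0.136, -0.945]] [ 0.32959676 -0.50772283  0.37285224]
pose [ 0.2542 -0.543   0.2414] [-1.7991e+02 -1.0000e-02  2.5090e+01] t 0.15 | units [ 1.7128 -0.7605 -0.2928] len mm 379.4
```

View pics/w1.png

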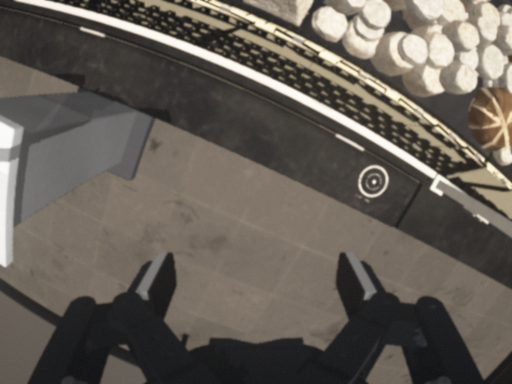

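The moves were refused, so the arm is still at the start; the picture shows only the railing and the floor. Each row probably needs all the keys.

>>> {"api": "drive_tool", "payload": {"deltas": [{"tx": 0, "ty": 0, "tz": -0.1, "wx": 0, "wy": 0, "wz": 0.0573, "hand": 1}, {"tx": 0, "ty": 0, "tz": -0.1, "wx": 0, "wy": 0, "wz": 0.0573, "hand": 1}, {"tx": 0, "ty": 0, "tz": -0.1, "wx": 0, "wy": 0, "wz": 0.0573, "hand": 1}, {"tx": 0, "ty": 0, "tz": 0, "wx": 0, "wy": 0, "wz": 0.0573, "hand": 1}, {"tx": 0, "ty": 0, "tz": 0, "wx": 0, "wy": 0, "wz": 0, "hand": 1}]}}

```text
time_s: 0.65
position: [0.2545, -0.5436, 0.3029]
ee_rot: [179.9, -0.0, -2.5]
force: [0.6, 0.9, -0.8]
gripper_width: 1.0
finger_force: 0.0
```

>>> {"api": "drive_tool", "payload": {"deltas": [{"tx": 0.117, "ty": -0.147, "tz": 0, "wx": 0, "wy": 0, "wz": 0, "hand": 1}, {"tx": 0.117, "ty": -0.147, "tz": 0, "wx": 0, "wy": 0, "wz": 0, "hand": 1}, {"tx": 0.117, "ty": -0.147, "tz": 0, "wx": 0, "wy": 0, "wz": 0, "hand": 1}, {"tx": 0.117, "ty": -0.147, "tz": 0, "wx": 0, "wy": 0, "wz": 0, "hand": 1}, {"tx": 0.117, "ty": -0.147, "tz": 0, "wx": 0, "wy": 0, "wz": 0, "hand": 1}]}}

```text
time_s: 1.15
position: [0.3779, -0.3999, 0.3012]
ee_rot: [-179.9, 0.1, -2.2]
force: [0.6, -1.4, -0.5]
gripper_width: 1.002
finger_force: 0.0
```

>>> {"api": "drive_tool", "payload": {"deltas": [{"tx": 0.117, "ty": -0.147, "tz": 0, "wx": 0, "wy": 0, "wz": 0, "hand": 1}, {"tx": 0.117, "ty": -0.147, "tz": 0, "wx": 0, "wy": 0, "wz": 0, "hand": 1}, {"tx": 0.117, "ty": -0.147, "tz": 0, "wx": 0, "wy": 0, "wz": 0, "hand": 1}, {"tx": 0.117, "ty": -0.147, "tz": 0, "wx": 0, "wy": 0, "wz": 0, "hand": 1}, {"tx": 0, "ty": 0, "tz": 0, "wx": 0, "wy": 0, "wz": 0, "hand": 1}]}}

```text
time_s: 1.65
position: [0.478, -0.2842, 0.3012]
ee_rot: [-179.9, 0.0, -1.9]
force: [-0.1, -0.3, 0.1]
gripper_width: 1.002
finger_force: 0.0
```

```bash
python3 - <<'E'
from h import *
c=snap("wrist","w2"); print(-c["R"].T@c["t"])
go(.5,-.26,.3)
X=[.56,-.262,.05],[.5,-.2595,.084],[.62,-.2645,.068]
print(fpix(c,np.array(X)).round(0).tolist())
E
```

```text
[ 0.56123756 -0.28756988  0.43258655]
pose [ 0.4768 -0.2859  0.3012] [-1.7993e+02  8.0000e-02 -2.0200e+00] t 1.7 | units [ 0.1115 -0.1336  0.0059] len mm 34.8
[[237.0, 98.0], [235.0, 149.0], [236.0, 50.0]]
```

View pics/w2.png

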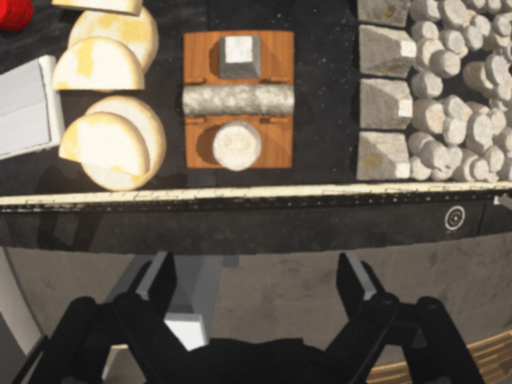

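The wrist view shows the tray at (240,100): drum top at about (237,145), log at (238,99), brick top at about (239,48). Next I triangulate these against the top view.

```bash
cat >> h.py <<'E'
def tri(o1,d1,o2,d2):
    """midpoint of two rays and their gap"""
    d1=d1/np.linalg.norm(d1); d2=d2/np.linalg.norm(d2)
    A=np.stack([d1,-d2],1); s=np.linalg.lstsq(A,o2-o1,rcond=None)[0]
    a=o1+s[0]*d1; b=o2+s[1]*d2; return (a+b)/2,np.linalg.norm(a-b)
def blob(c,box,cond):
    """centroid and contour of largest mask component in box u0,u1,v0,v1"""
    hsv=cv2.cvtColor(c["image"],cv2.COLOR_RGB2HSV).astype(int); m=np.zeros((384,512),np.uint8); u0,u1,v0,v1=box
    m[v0:v1,u0:u1]=cond(*np.moveaxis(hsv[v0:v1,u0:u1],-1,0))
    m=cv2.morphologyEx(m,cv2.MORPH_CLOSE,np.ones((3,3)))
    k=max(cv2.findContours(m,cv2.RETR_EXTERNAL,cv2.CHAIN_APPROX_NONE)[0],key=cv2.contourArea)
    M=cv2.moments(k); return np.array([M["m10"]/M["m00"],M["m01"]/M["m00"]]),k[:,0,:].astype(float)
E
python3 - <<'E'
from h import *
t=dict(np.load("top0.npz")); w=dict(np.load("w2.npz"))
light=lambda H,S,V:(V>225)&(S<80)
for n,bt,bw,z in [("drum",(305,345,222,250),(205,268,115,172),.084),("brick",(305,340,188,208),(215,262,30,75),.068)]:
    a,ka=blob(t,bt,light); b,kb=blob(w,bw,light)
    p,g=tri(*ray(t,*a),*fray(w,*b))
    W=fplane(w,kb[:,0],kb[:,1],z)[:,:2].astype(np.float32); T=plane(t,ka[:,0],ka[:,1],z)[:,:2].astype(np.float32)
    print(n,a,b,"tri",p.round(4),round(g,4)); print("  wrist",cv2.minAreaRect(W),cv2.minEnclosingCircle(W)); print("  top",cv2.minAreaRect(T))
org=lambda H,S,V:(S>110)
a,ka=blob(t,(290,355,180,255),org); b,kb=blob(w,(178,300,22,178),org)
W=fplane(w,kb[:,0],kb[:,1],.012)[:,:2].astype(np.float32); print("tray w",cv2.minAreaRect(W))
a,ka=blob(w,(178,300,78,122),lambda H,S,V:(S<90)&(V>80))
W=fplane(w,ka[:,0],ka[:,1],.040)[:,:2].astype(np.float32); print("log w",cv2.minAreaRect(W))
P=cloud(t)
for n,(u,v) in dict(drum=(323,233),brick=(323,195),log=(323,215)).items(): print(n,P[v-1:v+2,u-1:u+2,2].ravel().round(3))
E
```

```text
drum [325.31822222 232.08177778] [235.2974817  147.25604764] tri [ 0.5014 -0.2604  0.0837] 0.0008
  wrist ((0.5017355680465698, -0.25959670543670654), (0.04789665341377258, 0.05090692639350891), 87.9168930053711) ((0.5016494393348694, -0.2605178654193878), 0.026179568842053413)
  top ((0.5013680458068848, -0.2612292766571045), (0.047563184052705765, 0.050987403839826584), 87.15161895751953)
brick [324.82983683 195.62004662] [238.16217026  48.73800959] tri [ 0.6204 -0.2676  0.0712] 0.0001
  wrist ((0.6206340789794922, -0.26748770475387573), (0.03000231646001339, 0.03033704124391079), 86.82758331298828) ((0.6213092803955078, -0.2677847445011139), 0.020298952236771584)
  top ((0.6214123964309692, -0.26732000708580017), (0.029865475371479988, 0.02978169173002243), 88.72148895263672)
tray w ((0.6187297701835632, -0.26265594363212585), (0.15700995922088623, 0.08064321428537369), 88.251953125)
log w ((0.5586676597595215, -0.26220622658729553), (0.1480223387479782, 0.04016629233956337), 88.08000183105469)
drum [0.076 0.079 0.081 0.083 0.084 0.083 0.083 0.087 0.084]
brick [0.067 0.066 0.066 0.069 0.066 0.069 0.061 0.067 0.064]
log [0.053 0.048 0.047 0.053 0.05  0.053 0.052 0.052 0.048]
```

>>> {"api": "drive_tool", "payload": {"deltas": [{"tx": 0.06, "ty": -0.067, "tz": 0, "wx": 0, "wy": 0, "wz": 0, "hand": 1}, {"tx": 0.059, "ty": -0.067, "tz": 0, "wx": 0, "wy": 0, "wz": 0, "hand": 1}, {"tx": 0, "ty": 0, "tz": 0.17, "wx": 0, "wy": 0, "wz": 0, "hand": 1}, {"tx": 0, "ty": 0, "tz": 0.17, "wx": 0, "wy": 0, "wz": 0, "hand": 1}, {"tx": 0, "ty": 0, "tz": 0.17, "wx": 0, "wy": 0, "wz": 0, "hand": 1}]}}

```text
time_s: 2.2
position: [0.5001, -0.2629, 0.1987]
ee_rot: [180.0, 0.0, -2.3]
force: [0.0, -0.8, -0.4]
gripper_width: 0.992
finger_force: 0.0
```

>>> {"api": "drive_tool", "payload": {"deltas": [{"tx": 0, "ty": 0, "tz": 0.17, "wx": 0, "wy": 0, "wz": 0, "hand": 1}, {"tx": 0, "ty": 0, "tz": 0.1, "wx": 0, "wy": 0, "wz": 0, "hand": 1}, {"tx": 0, "ty": 0, "tz": 0, "wx": 0, "wy": 0, "wz": 0, "hand": 1}, {"tx": 0, "ty": 0, "tz": 0, "wx": 0, "wy": 0, "wz": 0, "hand": 1}, {"tx": 0, "ty": 0, "tz": 0, "wx": 0, "wy": 0, "wz": 0, "hand": 1}]}}

```text
time_s: 2.7
position: [0.5015, -0.2632, 0.1482]
ee_rot: [179.9, -0.1, -2.4]
force: [-0.4, -0.0, 0.6]
gripper_width: 0.998
finger_force: 0.0
```

```bash
python3 - <<'E'
from h import *
go(.5015,-.26,.038)
c=snap("wrist","w3")
E
```

```text
pose [ 0.5015 -0.2632  0.1482] [ 1.7992e+02 -1.3000e-01 -2.4100e+00] t 2.7 | units [-0.0009 -0.016   0.5509] len mm 110.2
```

View pics/w3.png

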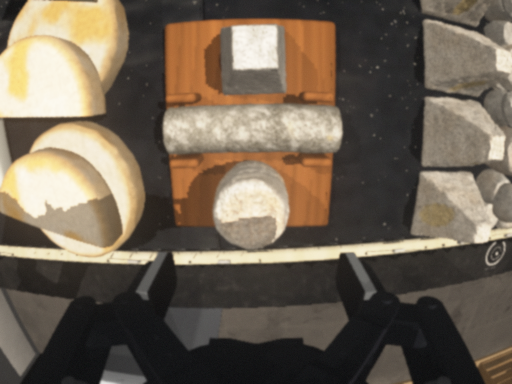

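The drum top at about (251,205) sits between the fingertips, slightly left of their middle at u≈257, matching the 3 mm offset. Going down to grip.

>>> {"api": "drive_tool", "payload": {"deltas": [{"tx": 0, "ty": -0.016, "tz": 0.11, "wx": 0, "wy": 0, "wz": 0, "hand": 1}, {"tx": 0, "ty": 0, "tz": 0.11, "wx": 0, "wy": 0, "wz": 0, "hand": 1}, {"tx": 0, "ty": 0, "tz": 0.11, "wx": 0, "wy": 0, "wz": 0, "hand": 1}, {"tx": 0, "ty": 0, "tz": 0.11, "wx": 0, "wy": 0, "wz": 0, "hand": 1}, {"tx": 0, "ty": 0, "tz": 0.11, "wx": 0, "wy": 0, "wz": 0, "hand": 1}]}}

```text
time_s: 3.25
position: [0.5022, -0.2598, 0.0373]
ee_rot: [179.9, -0.2, -2.4]
force: [0.3, 1.3, -0.9]
gripper_width: 1.001
finger_force: 0.0
```

>>> {"api": "drive_tool", "payload": {"deltas": [{"tx": 0, "ty": 0, "tz": 0, "wx": 0, "wy": 0, "wz": 0, "hand": 1}, {"tx": 0, "ty": 0, "tz": 0, "wx": 0, "wy": 0, "wz": 0, "hand": 0.5}, {"tx": 0, "ty": 0, "tz": 0, "wx": 0, "wy": 0, "wz": 0, "hand": 0.2}, {"tx": 0, "ty": 0, "tz": 0, "wx": 0, "wy": 0, "wz": 0, "hand": 0}, {"tx": 0, "ty": 0, "tz": 0, "wx": 0, "wy": 0, "wz": 0, "hand": -0.2}]}}

```text
time_s: 3.75
position: [0.503, -0.2601, 0.0391]
ee_rot: [179.9, -0.2, -2.4]
force: [-0.1, 1.0, 6.8]
gripper_width: 0.676
finger_force: 65.0
```

>>> {"api": "drive_tool", "payload": {"deltas": [{"tx": 0, "ty": 0, "tz": 0, "wx": 0, "wy": 0, "wz": 0, "hand": -0.2}, {"tx": 0, "ty": 0, "tz": 0, "wx": 0, "wy": 0, "wz": 0, "hand": -0.2}, {"tx": 0, "ty": 0, "tz": 0, "wx": 0, "wy": 0, "wz": 0, "hand": -0.2}, {"tx": 0, "ty": 0, "tz": 0, "wx": 0, "wy": 0, "wz": 0, "hand": -0.2}, {"tx": 0, "ty": 0, "tz": 0, "wx": 0, "wy": 0, "wz": 0, "hand": -0.2}]}}

```text
time_s: 4.25
position: [0.503, -0.2601, 0.0392]
ee_rot: [179.9, -0.2, -2.4]
force: [0.2, 0.9, 8.4]
gripper_width: 0.673
finger_force: 65.0
```

>>> {"api": "drive_tool", "payload": {"deltas": [{"tx": 0, "ty": 0, "tz": -0.08, "wx": 0, "wy": 0, "wz": 0, "hand": -0.2}, {"tx": 0, "ty": 0, "tz": -0.15, "wx": 0, "wy": 0, "wz": 0, "hand": -0.2}, {"tx": 0, "ty": 0, "tz": -0.2, "wx": 0, "wy": 0, "wz": 0, "hand": -0.2}, {"tx": 0, "ty": 0, "tz": -0.2, "wx": 0, "wy": 0, "wz": 0, "hand": -0.2}, {"tx": 0, "ty": 0, "tz": -0.2, "wx": 0, "wy": 0, "wz": 0, "hand": -0.2}]}}

```text
time_s: 4.75
position: [0.5007, -0.2588, 0.2053]
ee_rot: [180.0, -0.0, -2.4]
force: [0.8, -0.3, -2.2]
gripper_width: 0.669
finger_force: 64.7
```

>>> {"api": "drive_tool", "payload": {"deltas": [{"tx": 0, "ty": -0.1, "tz": -0.1, "wx": 0, "wy": 0, "wz": 0, "hand": -0.2}, {"tx": 0, "ty": -0.2, "tz": 0, "wx": 0, "wy": 0, "wz": 0, "hand": -0.2}, {"tx": 0, "ty": -0.2, "tz": 0, "wx": 0, "wy": 0, "wz": 0, "hand": -0.2}, {"tx": 0, "ty": -0.2, "tz": 0, "wx": 0, "wy": 0, "wz": 0, "hand": -0.2}, {"tx": 0, "ty": -0.2, "tz": 0, "wx": 0, "wy": 0, "wz": 0, "hand": -0.2}]}}

```text
time_s: 5.25
position: [0.5083, -0.0777, 0.2238]
ee_rot: [180.0, -0.1, -2.4]
force: [0.6, 0.4, -1.6]
gripper_width: 0.676
finger_force: 64.7
```

>>> {"api": "drive_tool", "payload": {"deltas": [{"tx": 0, "ty": -0.2, "tz": 0, "wx": 0, "wy": 0, "wz": 0, "hand": -0.2}, {"tx": 0, "ty": -0.2, "tz": 0, "wx": 0, "wy": 0, "wz": 0, "hand": -0.2}, {"tx": 0, "ty": -0.2, "tz": 0, "wx": 0, "wy": 0, "wz": 0, "hand": -0.2}, {"tx": 0, "ty": -0.2, "tz": 0, "wx": 0, "wy": 0, "wz": 0, "hand": -0.2}, {"tx": 0, "ty": -0.2, "tz": 0, "wx": 0, "wy": 0, "wz": 0, "hand": -0.2}]}}

```text
time_s: 5.75
position: [0.5168, 0.1223, 0.2239]
ee_rot: [-180.0, -0.1, -2.4]
force: [0.8, 0.0, -1.7]
gripper_width: 0.672
finger_force: 64.7
```

>>> {"api": "drive_tool", "payload": {"deltas": [{"tx": 0, "ty": -0.2, "tz": 0, "wx": 0, "wy": 0, "wz": 0, "hand": -0.2}, {"tx": 0, "ty": -0.2, "tz": 0, "wx": 0, "wy": 0, "wz": 0, "hand": -0.2}, {"tx": 0, "ty": -0.2, "tz": 0, "wx": 0, "wy": 0, "wz": 0, "hand": -0.2}, {"tx": 0, "ty": -0.2, "tz": 0, "wx": 0, "wy": 0, "wz": 0, "hand": -0.2}, {"tx": 0, "ty": -0.1, "tz": 0, "wx": 0, "wy": 0, "wz": 0, "hand": -0.2}]}}

```text
time_s: 6.25
position: [0.5239, 0.3037, 0.2237]
ee_rot: [-179.9, -0.0, -2.3]
force: [-0.8, 1.0, -2.0]
gripper_width: 0.674
finger_force: 64.8
```

```bash
python3 - <<'E'
from h import *
go(.5066,.434,.25)
c=snap("wrist","w4"); t=snap("top","t4")
a=cv2.resize(t["image"][150:270,60:360,::-1],None,fx=1.7,fy=1.7); b=c["image"][:,:,::-1]
cv2.imwrite("pics/m4.png",np.vstack([a[:,:510],b[:,:510]]))
E
```

```text
pose [0.5239 0.3037 0.2237] [-1.7993e+02 -3.0000e-02 -2.2900e+00] t 6.25 | units [-0.1127 -0.6477 -0.1317] len mm 134.1
```

View pics/m4.png

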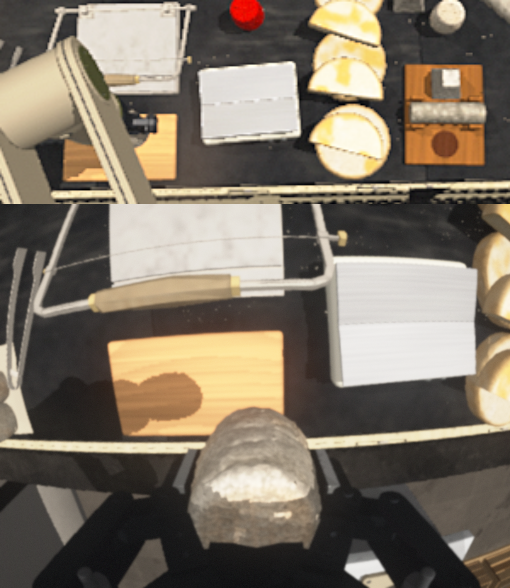

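The drum is held upright, and the log and brick still stand as before. The board is at about (195,382) in the lower picture, the scale at about (400,322). I'll check both places from this second view.

```bash
python3 - <<'E'
from h import *
t=dict(np.load("top0.npz")); w=dict(np.load("w4.npz"))
wood=lambda H,S,V:(S>70)&(V>60)&(H<30)
a,ka=blob(t,(80,175,205,262),wood); b,kb=blob(w,(95,285,120,235),wood)
print("board w",cv2.minAreaRect(fplane(w,*kb.T,.014)[:,:2].astype(np.float32)))
pa=[ka[np.argmin(ka@s)] for s in np.array([[1,1],[-1,1]])]; pb=[kb[np.argmin(kb@s)] for s in np.array([[1,1],[-1,1]])]
for x,y in zip(pa,pb): print("corner",x,y,tri(*ray(t,*x),*fray(w,*y)))
# scale
lt=lambda H,S,V:(V>125)&(S<60)
a,ka=blob(t,(172,245,180,240),lt); b,kb=blob(w,(326,480,50,185),lt)
for z in(.05,.06): print("scale",z,cv2.minAreaRect(plane(t,*ka.T,z)[:,:2].astype(np.float32)),cv2.minAreaRect(fplane(w,*kb.T,z)[:,:2].astype(np.float32)))
for s in np.array([[1,1],[-1,1],[1,-1],[-1,-1]]):
    x=ka[np.argmin(ka@s)];y=kb[np.argmin(kb@s)];print("sc",x,y,tri(*ray(t,*x),*fray(w,*y)))
P=cloud(t); 
for u in (207,): print([ (P[v,u].round(3)).tolist() for v in range(184,240,4)])
E
```

```text
board w ((0.5135561227798462, 0.3842754364013672), (0.22797183692455292, 0.14861232042312622), 88.95527648925781)
corner [ 99. 218.] [108. 137.] (array([0.57232838, 0.4902912 , 0.00594634]), np.float64(0.0026385254483364488))
corner [174. 220.] [283. 127.] (array([ 0.56501667,  0.25771063, -0.0911871 ]), np.float64(0.013271693259295773))
scale 0.05 ((0.5847454071044922, 0.1212967187166214), (0.14926807582378387, 0.19166457653045654), 3.575734853744507) ((0.5891458988189697, 0.12473350018262863), (0.14344429969787598, 0.20472149550914764), 3.32951021194458)
scale 0.06 ((0.583371639251709, 0.12016706168651581), (0.14814773201942444, 0.19022603332996368), 3.57572078704834) ((0.5897319316864014, 0.13047276437282562), (0.13874451816082, 0.19801409542560577), 3.329512119293213)
sc [177. 191.] [326.  50.] (array([0.65674294, 0.2218356 , 0.02664234]), np.float64(0.003879344991645293))
sc [233. 187.] [477.  65.] (array([0.65878569, 0.03157489, 0.05347234]), np.float64(0.0006128725720068243))
sc [179. 233.] [335. 180.] (array([0.51194213, 0.21289851, 0.03446502]), np.float64(0.0012868595941660944))
sc [235. 230.] [475. 170.] (array([0.52141221, 0.02529043, 0.05330486]), np.float64(0.01019579855582593))
[[0.681, 0.123, 0.004], [0.661, 0.12, 0.035], [0.644, 0.117, 0.056], [0.63, 0.117, 0.057], [0.618, 0.118, 0.052], [0.604, 0.118, 0.053], [0.59, 0.117, 0.058], [0.577, 0.118, 0.055], [0.564, 0.118, 0.057], [0.551, 0.118, 0.054], [0.537, 0.117, 0.061], [0.525, 0.117, 0.059], [0.514, 0.12, 0.032], [0.503, 0.124, 0.003]]
```

>>> {"api": "drive_tool", "payload": {"deltas": [{"tx": -0.028, "ty": -0.16, "tz": 0, "wx": 0, "wy": 0, "wz": 0, "hand": -0.2}, {"tx": -0.028, "ty": -0.16, "tz": 0, "wx": 0, "wy": 0, "wz": 0, "hand": -0.2}, {"tx": -0.028, "ty": -0.16, "tz": 0, "wx": 0, "wy": 0, "wz": 0, "hand": -0.2}, {"tx": -0.028, "ty": -0.165, "tz": 0, "wx": 0, "wy": 0, "wz": 0, "hand": -0.2}, {"tx": 0, "ty": 0, "tz": 0.1, "wx": 0, "wy": 0, "wz": 0, "hand": -0.2}]}}

```text
time_s: 6.85
position: [0.5082, 0.4343, 0.2068]
ee_rot: [-179.7, -0.3, -2.3]
force: [-0.0, -0.7, -2.2]
gripper_width: 0.67
finger_force: 65.0
```

>>> {"api": "drive_tool", "payload": {"deltas": [{"tx": 0, "ty": 0, "tz": 0.18, "wx": 0, "wy": 0, "wz": 0, "hand": -0.2}, {"tx": 0, "ty": 0, "tz": 0.18, "wx": 0, "wy": 0, "wz": 0, "hand": -0.2}, {"tx": 0, "ty": 0, "tz": 0.16, "wx": 0, "wy": 0, "wz": 0, "hand": -0.2}, {"tx": 0, "ty": 0, "tz": 0, "wx": 0, "wy": 0, "wz": 0, "hand": -0.2}, {"tx": 0, "ty": 0, "tz": 0, "wx": 0, "wy": 0, "wz": 0, "hand": -0.2}]}}

```text
time_s: 7.35
position: [0.5078, 0.4295, 0.0991]
ee_rot: [180.0, 0.0, -2.5]
force: [-0.7, -0.9, -1.3]
gripper_width: 0.674
finger_force: 65.0
```

```bash
python3 -c "
from h import *
go(.507,.434,.0425)"
```

```text
pose [0.5078 0.4295 0.0991] [ 1.7996e+02  4.0000e-02 -2.4600e+00] t 7.35 | units [-0.0051 -0.0222  0.2829] len mm 56.8
```

>>> {"api": "drive_tool", "payload": {"deltas": [{"tx": 0, "ty": -0.022, "tz": 0.08, "wx": 0, "wy": 0, "wz": 0, "hand": -0.2}, {"tx": 0, "ty": 0, "tz": 0.1, "wx": 0, "wy": 0, "wz": 0, "hand": -0.2}, {"tx": 0, "ty": 0, "tz": 0.07, "wx": 0, "wy": 0, "wz": 0, "hand": -0.2}, {"tx": 0, "ty": 0, "tz": 0.035, "wx": 0, "wy": 0, "wz": 0, "hand": -0.2}, {"tx": 0, "ty": 0, "tz": 0, "wx": 0, "wy": 0, "wz": 0, "hand": -0.2}]}}

```text
time_s: 7.85
position: [0.5084, 0.4351, 0.0419]
ee_rot: [-180.0, -0.0, -2.4]
force: [0.2, 0.6, -1.8]
gripper_width: 0.671
finger_force: 65.1
```

>>> {"api": "drive_tool", "payload": {"deltas": [{"tx": 0, "ty": 0, "tz": 0, "wx": 0, "wy": 0, "wz": 0, "hand": -0.2}, {"tx": 0, "ty": 0, "tz": 0, "wx": 0, "wy": 0, "wz": 0, "hand": 0.4}, {"tx": 0, "ty": 0, "tz": 0, "wx": 0, "wy": 0, "wz": 0, "hand": 0.6}, {"tx": 0, "ty": 0, "tz": 0, "wx": 0, "wy": 0, "wz": 0, "hand": 0.9}, {"tx": 0, "ty": 0, "tz": 0, "wx": 0, "wy": 0, "wz": 0, "hand": 1}]}}

```text
time_s: 8.35
position: [0.5081, 0.4349, 0.0416]
ee_rot: [-180.0, -0.0, -2.4]
force: [0.5, 0.2, 0.6]
gripper_width: 0.999
finger_force: 0.0
```

>>> {"api": "drive_tool", "payload": {"deltas": [{"tx": 0, "ty": 0, "tz": 0, "wx": 0, "wy": 0, "wz": 0, "hand": 1}, {"tx": 0, "ty": 0, "tz": -0.1, "wx": 0, "wy": 0, "wz": 0, "hand": 1}, {"tx": 0, "ty": 0, "tz": -0.2, "wx": 0, "wy": 0, "wz": 0, "hand": 1}, {"tx": 0, "ty": 0, "tz": -0.2, "wx": 0, "wy": 0, "wz": 0, "hand": 1}, {"tx": 0, "ty": 0, "tz": -0.2, "wx": 0, "wy": 0, "wz": 0, "hand": 1}]}}

```text
time_s: 8.85
position: [0.5077, 0.4346, 0.1826]
ee_rot: [180.0, 0.0, -2.4]
force: [1.0, 0.9, -0.7]
gripper_width: 0.995
finger_force: 0.0
```

```bash
python3 -c "
from h import *
go(.62,-.2665,.25)
snap('wrist','w5')"
```

```text
pose [0.5077 0.4346 0.1826] [ 1.7999e+02  2.0000e-02 -2.4200e+00] t 8.85 | units [ 0.7092  3.4785 -0.3369] len mm 713.2
```

View pics/w5.png

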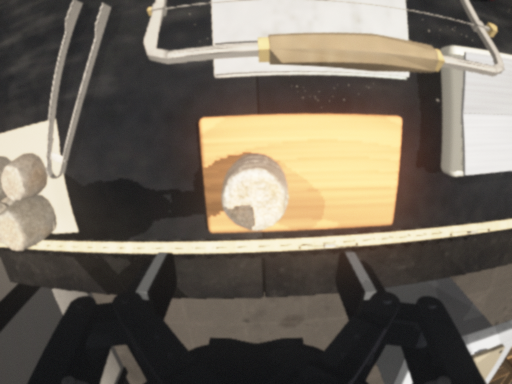

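The drum stands at (255,190) on the left part of the board. Next, the brick.

>>> {"api": "drive_tool", "payload": {"deltas": [{"tx": 0, "ty": 0.08, "tz": -0.17, "wx": 0, "wy": 0, "wz": 0, "hand": 1}, {"tx": 0.04, "ty": 0.17, "tz": -0.1, "wx": 0, "wy": 0, "wz": 0, "hand": 1}, {"tx": 0.04, "ty": 0.2, "tz": 0, "wx": 0, "wy": 0, "wz": 0, "hand": 1}, {"tx": 0.04, "ty": 0.2, "tz": 0, "wx": 0, "wy": 0, "wz": 0, "hand": 1}, {"tx": 0.04, "ty": 0.2, "tz": 0, "wx": 0, "wy": 0, "wz": 0, "hand": 1}]}}

```text
time_s: 9.4
position: [0.5328, 0.2622, 0.2356]
ee_rot: [-180.0, -0.0, -2.4]
force: [1.4, 0.4, 0.5]
gripper_width: 1.001
finger_force: 0.0
```

>>> {"api": "drive_tool", "payload": {"deltas": [{"tx": 0.04, "ty": 0.2, "tz": 0, "wx": 0, "wy": 0, "wz": 0, "hand": 1}, {"tx": 0.04, "ty": 0.2, "tz": 0, "wx": 0, "wy": 0, "wz": 0, "hand": 1}, {"tx": 0.04, "ty": 0.2, "tz": 0, "wx": 0, "wy": 0, "wz": 0, "hand": 1}, {"tx": 0.04, "ty": 0.2, "tz": 0, "wx": 0, "wy": 0, "wz": 0, "hand": 1}, {"tx": 0.04, "ty": 0.2, "tz": 0, "wx": 0, "wy": 0, "wz": 0, "hand": 1}]}}

```text
time_s: 9.9
position: [0.5643, 0.0604, 0.2354]
ee_rot: [-180.0, -0.0, -2.4]
force: [0.3, 0.3, 0.4]
gripper_width: 1.003
finger_force: 0.0
```

>>> {"api": "drive_tool", "payload": {"deltas": [{"tx": 0.04, "ty": 0.2, "tz": 0, "wx": 0, "wy": 0, "wz": 0, "hand": 1}, {"tx": 0.04, "ty": 0.2, "tz": 0, "wx": 0, "wy": 0, "wz": 0, "hand": 1}, {"tx": 0.04, "ty": 0.2, "tz": 0, "wx": 0, "wy": 0, "wz": 0, "hand": 1}, {"tx": 0.04, "ty": 0.2, "tz": 0, "wx": 0, "wy": 0, "wz": 0, "hand": 1}, {"tx": 0.04, "ty": 0.2, "tz": 0, "wx": 0, "wy": 0, "wz": 0, "hand": 1}]}}

```text
time_s: 10.4
position: [0.5958, -0.1412, 0.2353]
ee_rot: [180.0, -0.0, -2.4]
force: [1.2, -0.5, 0.2]
gripper_width: 1.0
finger_force: 0.0
```

>>> {"api": "drive_tool", "payload": {"deltas": [{"tx": 0.04, "ty": 0.2, "tz": 0, "wx": 0, "wy": 0, "wz": 0, "hand": 1}, {"tx": 0.04, "ty": 0.2, "tz": 0, "wx": 0, "wy": 0, "wz": 0, "hand": 1}, {"tx": 0, "ty": 0.1, "tz": 0, "wx": 0, "wy": 0, "wz": 0, "hand": 1}, {"tx": 0, "ty": 0, "tz": 0, "wx": 0, "wy": 0, "wz": 0, "hand": 1}, {"tx": 0, "ty": 0, "tz": 0, "wx": 0, "wy": 0, "wz": 0, "hand": 1}]}}

```text
time_s: 10.9
position: [0.6073, -0.2397, 0.235]
ee_rot: [-180.0, 0.0, -2.5]
force: [-0.4, -0.9, -0.0]
gripper_width: 1.001
finger_force: 0.0
```

```bash
python3 -c "
from h import *
go(.6205,-.2665,.15)"
```

```text
pose [ 0.6073 -0.2397  0.235 ] [-1.7995e+02  2.0000e-02 -2.4600e+00] t 10.9 | units [0.0715 0.1308 0.4249] len mm 90.1
```

>>> {"api": "drive_tool", "payload": {"deltas": [{"tx": 0.036, "ty": 0.065, "tz": 0, "wx": 0, "wy": 0, "wz": 0, "hand": 1}, {"tx": 0.036, "ty": 0.066, "tz": 0.1, "wx": 0, "wy": 0, "wz": 0, "hand": 1}, {"tx": 0, "ty": 0, "tz": 0.16, "wx": 0, "wy": 0, "wz": 0, "hand": 1}, {"tx": 0, "ty": 0, "tz": 0.16, "wx": 0, "wy": 0, "wz": 0, "hand": 1}, {"tx": 0, "ty": 0, "tz": 0, "wx": 0, "wy": 0, "wz": 0, "hand": 1}]}}

```text
time_s: 11.4
position: [0.6179, -0.2633, 0.1452]
ee_rot: [-179.7, 0.5, -2.3]
force: [-0.6, 0.3, -1.2]
gripper_width: 0.999
finger_force: 0.0
```

```bash
python3 - <<'E'
from h import *
go(.6205,-.2665,.031)
w=snap("wrist","w6")
print(fpix(w,np.array([[.6205,-.2665,.068],[.559,-.262,.05]])))
E
```

```text
pose [ 0.6179 -0.2633  0.1452] [-179.73    0.51   -2.31] t 11.4 | units [0.0138 0.0153 0.5708] len mm 114.2
[[260.19221834 204.97224021]
 [257.35575522 261.75073511]]
```

View pics/w6.png

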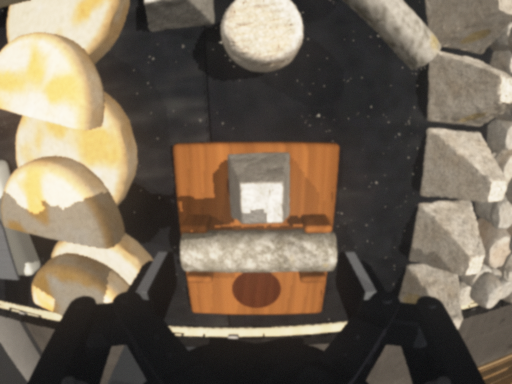

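The brick top is at (262,203), as predicted, centred between the fingers. Going down.

>>> {"api": "drive_tool", "payload": {"deltas": [{"tx": 0.014, "ty": 0.015, "tz": 0.11, "wx": 0, "wy": 0, "wz": 0, "hand": 1}, {"tx": 0, "ty": 0, "tz": 0.13, "wx": 0, "wy": 0, "wz": 0, "hand": 1}, {"tx": 0, "ty": 0, "tz": 0.13, "wx": 0, "wy": 0, "wz": 0, "hand": 1}, {"tx": 0, "ty": 0, "tz": 0.13, "wx": 0, "wy": 0, "wz": 0, "hand": 1}, {"tx": 0, "ty": 0, "tz": 0.07, "wx": 0, "wy": 0, "wz": 0, "hand": 1}]}}

```text
time_s: 11.95
position: [0.6239, -0.2691, 0.0376]
ee_rot: [-180.0, -0.0, -2.4]
force: [-0.6, -0.5, -0.5]
gripper_width: 1.003
finger_force: 0.0
```

>>> {"api": "drive_tool", "payload": {"deltas": [{"tx": 0, "ty": 0, "tz": 0, "wx": 0, "wy": 0, "wz": 0, "hand": 1}, {"tx": 0, "ty": 0, "tz": 0, "wx": 0, "wy": 0, "wz": 0, "hand": 0.5}, {"tx": 0, "ty": 0, "tz": 0, "wx": 0, "wy": 0, "wz": 0, "hand": 0.2}, {"tx": 0, "ty": 0, "tz": 0, "wx": 0, "wy": 0, "wz": 0, "hand": 0}, {"tx": 0, "ty": 0, "tz": 0, "wx": 0, "wy": 0, "wz": 0, "hand": -0.2}]}}

```text
time_s: 12.45
position: [0.6253, -0.2706, 0.0405]
ee_rot: [179.9, -0.2, -2.4]
force: [-0.8, 1.1, 7.8]
gripper_width: 0.527
finger_force: 60.4
```

>>> {"api": "drive_tool", "payload": {"deltas": [{"tx": 0, "ty": 0, "tz": 0, "wx": 0, "wy": 0, "wz": 0, "hand": -0.4}, {"tx": 0, "ty": 0, "tz": 0, "wx": 0, "wy": 0, "wz": 0, "hand": -0.4}, {"tx": 0, "ty": 0, "tz": 0, "wx": 0, "wy": 0, "wz": 0, "hand": -0.4}, {"tx": 0, "ty": 0, "tz": 0, "wx": 0, "wy": 0, "wz": 0, "hand": -0.4}, {"tx": 0, "ty": 0, "tz": 0, "wx": 0, "wy": 0, "wz": 0, "hand": -0.4}]}}

```text
time_s: 12.95
position: [0.6253, -0.2706, 0.0405]
ee_rot: [179.9, -0.2, -2.4]
force: [-1.4, 2.1, 7.7]
gripper_width: 0.529
finger_force: 60.4
```

>>> {"api": "drive_tool", "payload": {"deltas": [{"tx": 0, "ty": 0, "tz": -0.03, "wx": 0, "wy": 0, "wz": 0, "hand": -0.4}, {"tx": 0, "ty": 0, "tz": -0.05, "wx": 0, "wy": 0, "wz": 0, "hand": -0.4}, {"tx": 0, "ty": 0, "tz": -0.1, "wx": 0, "wy": 0, "wz": 0, "hand": -0.4}, {"tx": 0, "ty": 0, "tz": 0, "wx": 0, "wy": 0, "wz": 0, "hand": -0.4}, {"tx": 0, "ty": 0, "tz": 0, "wx": 0, "wy": 0, "wz": 0, "hand": -0.4}]}}

```text
time_s: 13.45
position: [0.624, -0.2703, 0.0742]
ee_rot: [180.0, -0.1, -2.4]
force: [-0.3, -0.0, -2.5]
gripper_width: 0.529
finger_force: 60.0
```

```bash
python3 - <<'E'
from h import *
go(.6205,-.2665,.031)
w=snap("wrist","w7")
E
```

```text
pose [ 0.624  -0.2703  0.0742] [ 1.7995e+02 -1.0000e-01 -2.4200e+00] t 13.45 | units [-0.0185 -0.0182  0.2159] len mm 43.5
```

View pics/w7.png

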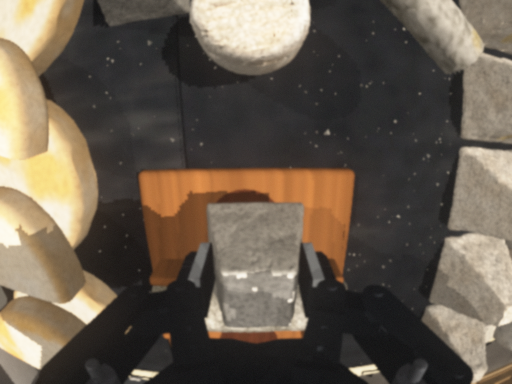

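The brick is lifted and level at (255,270), with the bay inlay free behind it. Carrying it to the board.

>>> {"api": "drive_tool", "payload": {"deltas": [{"tx": 0, "ty": 0, "tz": -0.15, "wx": 0, "wy": 0, "wz": 0, "hand": -0.4}, {"tx": 0, "ty": 0, "tz": -0.2, "wx": 0, "wy": 0, "wz": 0, "hand": -0.4}, {"tx": 0, "ty": 0, "tz": -0.2, "wx": 0, "wy": 0, "wz": 0, "hand": -0.4}, {"tx": 0, "ty": -0.05, "tz": -0.15, "wx": 0, "wy": 0, "wz": 0, "hand": -0.4}, {"tx": -0.03, "ty": -0.1, "tz": -0.1, "wx": 0, "wy": 0, "wz": 0, "hand": -0.4}]}}

```text
time_s: 14.0
position: [0.6192, -0.2409, 0.2352]
ee_rot: [179.9, -0.1, -2.5]
force: [1.3, 1.0, -1.4]
gripper_width: 0.53
finger_force: 60.4
```

>>> {"api": "drive_tool", "payload": {"deltas": [{"tx": -0.05, "ty": -0.19, "tz": 0, "wx": 0, "wy": 0, "wz": 0, "hand": -0.4}, {"tx": -0.05, "ty": -0.19, "tz": 0, "wx": 0, "wy": 0, "wz": 0, "hand": -0.4}, {"tx": -0.05, "ty": -0.19, "tz": 0, "wx": 0, "wy": 0, "wz": 0, "hand": -0.4}, {"tx": -0.05, "ty": -0.19, "tz": 0, "wx": 0, "wy": 0, "wz": 0, "hand": -0.4}, {"tx": -0.05, "ty": -0.19, "tz": 0, "wx": 0, "wy": 0, "wz": 0, "hand": -0.4}]}}

```text
time_s: 14.5
position: [0.5757, -0.0463, 0.2318]
ee_rot: [-180.0, 0.1, -2.4]
force: [1.3, -1.0, -1.5]
gripper_width: 0.527
finger_force: 60.4
```

>>> {"api": "drive_tool", "payload": {"deltas": [{"tx": -0.05, "ty": -0.19, "tz": 0, "wx": 0, "wy": 0, "wz": 0, "hand": -0.4}, {"tx": -0.05, "ty": -0.19, "tz": 0, "wx": 0, "wy": 0, "wz": 0, "hand": -0.4}, {"tx": -0.05, "ty": -0.19, "tz": 0, "wx": 0, "wy": 0, "wz": 0, "hand": -0.4}, {"tx": -0.05, "ty": -0.19, "tz": 0, "wx": 0, "wy": 0, "wz": 0, "hand": -0.4}, {"tx": -0.05, "ty": -0.19, "tz": 0, "wx": 0, "wy": 0, "wz": 0, "hand": -0.4}]}}

```text
time_s: 15.0
position: [0.5337, 0.1455, 0.232]
ee_rot: [180.0, 0.1, -2.4]
force: [0.9, 0.7, -1.7]
gripper_width: 0.529
finger_force: 60.4
```

>>> {"api": "drive_tool", "payload": {"deltas": [{"tx": -0.05, "ty": -0.19, "tz": 0, "wx": 0, "wy": 0, "wz": 0, "hand": -0.4}, {"tx": -0.05, "ty": -0.19, "tz": 0, "wx": 0, "wy": 0, "wz": 0, "hand": -0.4}, {"tx": -0.05, "ty": -0.19, "tz": 0, "wx": 0, "wy": 0, "wz": 0, "hand": -0.4}, {"tx": 0, "ty": 0, "tz": 0, "wx": 0, "wy": 0, "wz": 0, "hand": -0.4}, {"tx": 0, "ty": 0, "tz": 0, "wx": 0, "wy": 0, "wz": 0, "hand": -0.4}]}}

```text
time_s: 15.5
position: [0.5089, 0.2599, 0.232]
ee_rot: [179.9, 0.1, -2.3]
force: [0.5, -0.8, -2.3]
gripper_width: 0.526
finger_force: 60.4
```

```bash
python3 -c "
from h import *
go(.509,.324,.0435)
snap('wrist','w8')"
```

```text
pose [0.5089 0.2599 0.232 ] [ 1.7993e+02  1.0000e-01 -2.2900e+00] t 15.5 | units [-0.0121 -0.3204  0.9424] len mm 199.1
```

View pics/w8.png

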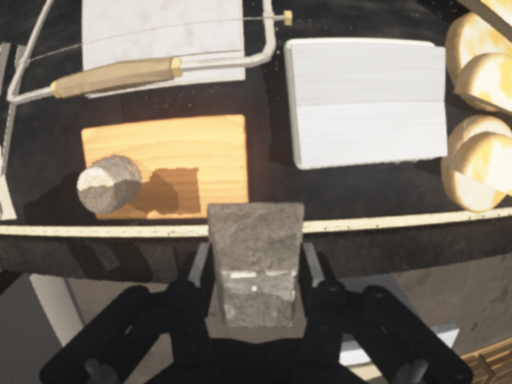

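The brick is held level and the drum stands at (108,187) on the board. The scale is in full view, with the pan's crease at about (370,103). Lowering the brick.

>>> {"api": "drive_tool", "payload": {"deltas": [{"tx": -0.006, "ty": -0.16, "tz": 0, "wx": 0, "wy": 0, "wz": 0, "hand": -0.4}, {"tx": -0.006, "ty": -0.16, "tz": 0.05, "wx": 0, "wy": 0, "wz": 0, "hand": -0.4}, {"tx": 0, "ty": 0, "tz": 0.18, "wx": 0, "wy": 0, "wz": 0, "hand": -0.4}, {"tx": 0, "ty": 0, "tz": 0.18, "wx": 0, "wy": 0, "wz": 0, "hand": -0.4}, {"tx": 0, "ty": 0, "tz": 0.18, "wx": 0, "wy": 0, "wz": 0, "hand": -0.4}]}}

```text
time_s: 16.05
position: [0.5105, 0.322, 0.1138]
ee_rot: [180.0, -0.0, -2.5]
force: [0.4, -0.5, -2.7]
gripper_width: 0.525
finger_force: 60.5
```

>>> {"api": "drive_tool", "payload": {"deltas": [{"tx": 0, "ty": 0, "tz": 0, "wx": 0, "wy": 0, "wz": 0, "hand": -0.4}, {"tx": 0, "ty": 0, "tz": 0, "wx": 0, "wy": 0, "wz": 0, "hand": -0.4}, {"tx": 0, "ty": 0, "tz": 0, "wx": 0, "wy": 0, "wz": 0, "hand": -0.4}, {"tx": 0, "ty": 0, "tz": 0, "wx": 0, "wy": 0, "wz": 0, "hand": -0.4}, {"tx": 0, "ty": 0, "tz": 0, "wx": 0, "wy": 0, "wz": 0, "hand": -0.4}]}}

```text
time_s: 16.55
position: [0.5113, 0.3239, 0.1176]
ee_rot: [-179.9, -0.2, -2.4]
force: [0.8, 0.6, -1.8]
gripper_width: 0.528
finger_force: 60.6
```

```bash
python3 - <<'E'
from h import *
go(.509,.324,.0435)
# scale pan from w8 + top0
t=dict(np.load("top0.npz")); w=dict(np.load("w8.npz"))
lt=lambda H,S,V:(V>125)&(S<60)
a,ka=blob(t,(172,245,180,240),lt); b,kb=blob(w,(283,450,30,172),lt)
for z in(.055,.06): print("scale",z,cv2.minAreaRect(plane(t,*ka.T,z)[:,:2].astype(np.float32)),cv2.minAreaRect(fplane(w,*kb.T,z)[:,:2].astype(np.float32)))
g=cv2.cvtColor(w["image"],cv2.COLOR_RGB2GRAY).astype(int)
for u in(320,370,420): print(u,[(v,g[v,u]) for v in range(30,172,3)])
g=cv2.cvtColor(t["image"],cv2.COLOR_RGB2GRAY).astype(int)
for u in(190,207,225): print(u,[(v,g[v,u]) for v in range(183,238)])
E
```

```text
pose [0.5113 0.3239 0.1176] [-1.799e+02 -1.700e-01 -2.430e+00] t 16.55 | units [-1.140e-02 -2.000e-04  3.703e-01] len mm 74.1
scale 0.055 ((0.5840585827827454, 0.1207318902015686), (0.14870789647102356, 0.19094529747962952), 3.575728178024292) ((0.58736252784729, 0.12587590515613556), (0.1412472277879715, 0.1932992935180664), 3.806079387664795)
scale 0.06 ((0.583371639251709, 0.12016706168651581), (0.14814773201942444, 0.19022603332996368), 3.57572078704834) ((0.5874418616294861, 0.12799358367919922), (0.13895666599273682, 0.1901647448539734), 3.8060801029205322)
320 [(30, np.int64(48)), (33, np.int64(50)), (36, np.int64(65)), (39, np.int64(240)), (42, np.int64(239)), (45, np.int64(229)), (48, np.int64(228)), (51, np.int64(227)), (54, np.int64(229)), (57, np.int64(228)), (60, np.int64(228)), (63, np.int64(228)), (66, np.int64(228)), (69, np.int64(229)), (72, np.int64(226)), (75, np.int64(225)), (78, np.int64(227)), (81, np.int64(225)), (84, np.int64(227)), (87, np.int64(228)), (90, np.int64(226)), (93, np.int64(228)), (96, np.int64(226)), (99, np.int64(224)), (102, np.int64(225)), (1
[... 5478 characters left out ...]
), (206, np.int64(234)), (207, np.int64(230)), (208, np.int64(226)), (209, np.int64(225)), (210, np.int64(223)), (211, np.int64(224)), (212, np.int64(226)), (213, np.int64(225)), (214, np.int64(226)), (215, np.int64(225)), (216, np.int64(225)), (217, np.int64(227)), (218, np.int64(228)), (219, np.int64(228)), (220, np.int64(227)), (221, np.int64(229)), (222, np.int64(230)), (223, np.int64(230)), (224, np.int64(229)), (225, np.int64(230)), (226, np.int64(241)), (227, np.int64(167)), (228, np.int64(121)), (229, np.int64(235)), (230, np.int64(217)), (231, np.int64(136)), (232, np.int64(68)), (233, np.int64(58)), (234, np.int64(60)), (235, np.int64(53)), (236, np.int64(52)), (237, np.int64(48))]
```

>>> {"api": "drive_tool", "payload": {"deltas": [{"tx": -0.01, "ty": 0, "tz": 0.1, "wx": 0, "wy": 0, "wz": 0, "hand": -0.4}, {"tx": 0, "ty": 0, "tz": 0.12, "wx": 0, "wy": 0, "wz": 0, "hand": -0.4}, {"tx": 0, "ty": 0, "tz": 0.09, "wx": 0, "wy": 0, "wz": 0, "hand": -0.4}, {"tx": 0, "ty": 0, "tz": 0.06, "wx": 0, "wy": 0, "wz": 0, "hand": -0.4}, {"tx": 0, "ty": 0, "tz": 0, "wx": 0, "wy": 0, "wz": 0, "hand": -0.4}]}}

```text
time_s: 17.05
position: [0.5087, 0.3239, 0.0428]
ee_rot: [-180.0, -0.1, -2.4]
force: [-0.9, 0.7, -2.0]
gripper_width: 0.532
finger_force: 60.6
```

>>> {"api": "drive_tool", "payload": {"deltas": [{"tx": 0, "ty": 0, "tz": 0, "wx": 0, "wy": 0, "wz": 0, "hand": -0.4}, {"tx": 0, "ty": 0, "tz": 0, "wx": 0, "wy": 0, "wz": 0, "hand": 0.1}, {"tx": 0, "ty": 0, "tz": 0, "wx": 0, "wy": 0, "wz": 0, "hand": 0.3}, {"tx": 0, "ty": 0, "tz": 0, "wx": 0, "wy": 0, "wz": 0, "hand": 0.5}, {"tx": 0, "ty": 0, "tz": 0, "wx": 0, "wy": 0, "wz": 0, "hand": 0.8}]}}

```text
time_s: 17.55
position: [0.5081, 0.3235, 0.0415]
ee_rot: [-180.0, -0.0, -2.4]
force: [0.0, 0.2, 0.1]
gripper_width: 0.891
finger_force: 0.0
```

>>> {"api": "drive_tool", "payload": {"deltas": [{"tx": 0, "ty": 0, "tz": 0, "wx": 0, "wy": 0, "wz": 0, "hand": 0.8}, {"tx": 0, "ty": 0, "tz": -0.1, "wx": 0, "wy": 0, "wz": 0, "hand": 0.8}, {"tx": 0, "ty": 0, "tz": -0.2, "wx": 0, "wy": 0, "wz": 0, "hand": 0.8}, {"tx": 0, "ty": 0, "tz": -0.2, "wx": 0, "wy": 0, "wz": 0, "hand": 0.8}, {"tx": 0, "ty": 0, "tz": -0.2, "wx": 0, "wy": 0, "wz": 0, "hand": 0.8}]}}

```text
time_s: 18.05
position: [0.5077, 0.3233, 0.1826]
ee_rot: [180.0, 0.0, -2.4]
force: [1.4, 0.7, 0.7]
gripper_width: 0.895
finger_force: 0.0
```

>>> {"api": "drive_tool", "payload": {"deltas": [{"tx": 0, "ty": 0, "tz": -0.2, "wx": 0, "wy": 0, "wz": 0, "hand": 1}, {"tx": 0.0, "ty": 0.05, "tz": -0.1, "wx": 0, "wy": 0, "wz": 0, "hand": 1}, {"tx": 0, "ty": 0, "tz": 0, "wx": 0, "wy": 0, "wz": 0, "hand": 1}, {"tx": 0, "ty": 0, "tz": 0, "wx": 0, "wy": 0, "wz": 0, "hand": 1}, {"tx": 0, "ty": 0, "tz": 0, "wx": 0, "wy": 0, "wz": 0, "hand": 1}]}}

```text
time_s: 18.55
position: [0.5068, 0.3132, 0.2392]
ee_rot: [179.9, 0.2, -2.4]
force: [-0.5, -1.1, -0.8]
gripper_width: 1.004
finger_force: 0.0
```

```bash
python3 - <<'E'
from h import *
go(.559,-.262,.2)
t=dict(np.load("top0.npz")); w8=dict(np.load("w8.npz"))
print("crease top",plane(t,np.array([190,207,225.]),np.array([210.3,209.3,207.5]),.05).round(4).tolist())
print("crease w8",fplane(w8,np.array([320,370,420.]),np.array([104,104,103.5]),.05).round(4).tolist())
snap("wrist","w9")
E
```

```text
pose [0.5068 0.3132 0.2392] [ 1.7992e+02  1.5000e-01 -2.4200e+00] t 18.55 | units [0.3825 2.8625 0.196 ] len mm 578.9
crease top [[0.5849, 0.1742, 0.05], [0.587, 0.1183, 0.05], [0.5917, 0.059, 0.05]]
crease w8 [[0.5824, 0.189, 0.05], [0.5836, 0.1322, 0.05], [0.5875, 0.0675, 0.05]]
```

View pics/w9.png

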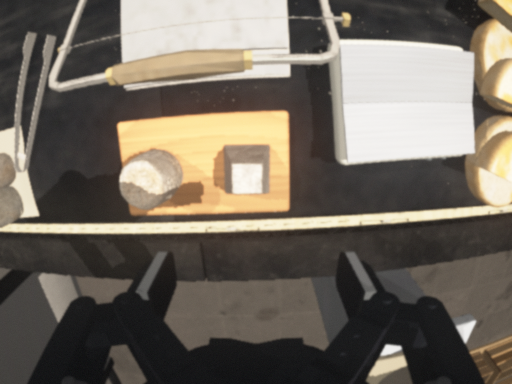

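Both cheeses stand upright on the board: drum at (150,180), brick at (247,170). Now I turn a quarter for the log and go over the tray.

>>> {"api": "drive_tool", "payload": {"deltas": [{"tx": 0, "ty": 0, "tz": 0, "wx": 0, "wy": 0, "wz": -0.07, "hand": 1}, {"tx": 0, "ty": 0, "tz": 0, "wx": 0, "wy": 0, "wz": -0.07, "hand": 1}, {"tx": 0, "ty": 0, "tz": 0, "wx": 0, "wy": 0, "wz": -0.07, "hand": 1}, {"tx": 0, "ty": 0, "tz": 0, "wx": 0, "wy": 0, "wz": -0.07, "hand": 1}, {"tx": 0, "ty": 0, "tz": 0, "wx": 0, "wy": 0, "wz": -0.07, "hand": 1}]}}

```text
time_s: 19.1
position: [0.5068, 0.3133, 0.2393]
ee_rot: [-180.0, 0.2, 39.9]
force: [0.0, -0.2, 0.5]
gripper_width: 1.004
finger_force: 0.0
```

>>> {"api": "drive_tool", "payload": {"deltas": [{"tx": 0, "ty": 0, "tz": 0, "wx": 0, "wy": 0, "wz": -0.07, "hand": 1}, {"tx": 0, "ty": 0, "tz": 0, "wx": 0, "wy": 0, "wz": -0.07, "hand": 1}, {"tx": 0, "ty": 0, "tz": 0, "wx": 0, "wy": 0, "wz": -0.07, "hand": 1}, {"tx": 0, "ty": 0, "tz": 0, "wx": 0, "wy": 0, "wz": -0.07, "hand": 1}, {"tx": 0, "ty": 0, "tz": 0, "wx": 0, "wy": 0, "wz": -0.07, "hand": 1}]}}

```text
time_s: 19.6
position: [0.5068, 0.3134, 0.2393]
ee_rot: [-179.9, 0.1, 81.9]
force: [0.6, -0.5, 0.3]
gripper_width: 1.002
finger_force: 0.0
```

>>> {"api": "drive_tool", "payload": {"deltas": [{"tx": 0, "ty": 0, "tz": 0, "wx": 0, "wy": 0, "wz": -0.05, "hand": 1}, {"tx": 0, "ty": 0, "tz": 0, "wx": 0, "wy": 0, "wz": 0, "hand": 1}, {"tx": 0, "ty": 0, "tz": 0, "wx": 0, "wy": 0, "wz": 0, "hand": 1}, {"tx": 0, "ty": 0, "tz": 0, "wx": 0, "wy": 0, "wz": 0, "hand": 1}, {"tx": 0, "ty": 0, "tz": 0, "wx": 0, "wy": 0, "wz": 0, "hand": 1}]}}

```text
time_s: 20.1
position: [0.5075, 0.3135, 0.241]
ee_rot: [-180.0, 0.0, 87.5]
force: [0.6, -0.1, 0.3]
gripper_width: 1.002
finger_force: 0.0
```

```bash
python3 -c "
from h import *
go(.559,-.262,.24)"
```

```text
pose [0.5075 0.3135 0.241 ] [-1.7998e+02  1.0000e-02  8.7500e+01] t 20.1 | units [-2.8634  0.3831  0.005 ] len mm 577.8
```

>>> {"api": "drive_tool", "payload": {"deltas": [{"tx": -0.2, "ty": 0.026, "tz": 0, "wx": 0, "wy": 0, "wz": 0, "hand": 1}, {"tx": -0.2, "ty": 0.026, "tz": 0, "wx": 0, "wy": 0, "wz": 0, "hand": 1}, {"tx": -0.2, "ty": 0.026, "tz": 0, "wx": 0, "wy": 0, "wz": 0, "hand": 1}, {"tx": -0.2, "ty": 0.026, "tz": 0, "wx": 0, "wy": 0, "wz": 0, "hand": 1}, {"tx": -0.2, "ty": 0.026, "tz": 0, "wx": 0, "wy": 0, "wz": 0, "hand": 1}]}}

```text
time_s: 20.6
position: [0.5251, 0.1111, 0.2415]
ee_rot: [180.0, -0.0, 87.5]
force: [1.0, -1.3, 0.2]
gripper_width: 1.001
finger_force: 0.0
```

```bash
python3 -c "
from h import *
snap('wrist','w10')"
```

>>> {"api": "drive_tool", "payload": {"deltas": [{"tx": -0.2, "ty": 0.026, "tz": 0, "wx": 0, "wy": 0, "wz": 0, "hand": 1}, {"tx": -0.2, "ty": 0.026, "tz": 0, "wx": 0, "wy": 0, "wz": 0, "hand": 1}, {"tx": -0.2, "ty": 0.026, "tz": 0, "wx": 0, "wy": 0, "wz": 0, "hand": 1}, {"tx": -0.2, "ty": 0.026, "tz": 0, "wx": 0, "wy": 0, "wz": 0, "hand": 1}, {"tx": -0.2, "ty": 0.026, "tz": 0, "wx": 0, "wy": 0, "wz": 0, "hand": 1}]}}

```text
time_s: 21.15
position: [0.5427, -0.0898, 0.2415]
ee_rot: [180.0, 0.0, 87.5]
force: [0.5, 0.5, 0.8]
gripper_width: 0.999
finger_force: 0.0
```

>>> {"api": "drive_tool", "payload": {"deltas": [{"tx": -0.2, "ty": 0.026, "tz": 0, "wx": 0, "wy": 0, "wz": 0, "hand": 1}, {"tx": -0.2, "ty": 0.026, "tz": 0, "wx": 0, "wy": 0, "wz": 0, "hand": 1}, {"tx": -0.2, "ty": 0.026, "tz": 0, "wx": 0, "wy": 0, "wz": 0, "hand": 1}, {"tx": -0.2, "ty": 0.026, "tz": 0, "wx": 0, "wy": 0, "wz": 0, "hand": 1}, {"tx": -0.06, "ty": 0, "tz": 0, "wx": 0, "wy": 0, "wz": 0, "hand": 1}]}}

```text
time_s: 21.65
position: [0.5559, -0.2648, 0.241]
ee_rot: [-180.0, 0.1, 87.3]
force: [0.4, -0.2, 0.2]
gripper_width: 0.999
finger_force: 0.0
```

>>> {"api": "drive_tool", "payload": {"deltas": [{"tx": 0, "ty": 0, "tz": 0, "wx": 0, "wy": 0, "wz": 0, "hand": 1}, {"tx": 0, "ty": 0, "tz": 0, "wx": 0, "wy": 0, "wz": 0, "hand": 1}, {"tx": 0, "ty": 0, "tz": 0, "wx": 0, "wy": 0, "wz": 0, "hand": 1}, {"tx": 0, "ty": 0, "tz": 0, "wx": 0, "wy": 0, "wz": 0, "hand": 1}, {"tx": 0, "ty": 0, "tz": 0, "wx": 0, "wy": 0, "wz": 0, "hand": 1}]}}

```text
time_s: 22.15
position: [0.5564, -0.26, 0.2415]
ee_rot: [180.0, 0.0, 87.7]
force: [0.3, 0.6, -0.4]
gripper_width: 1.0
finger_force: 0.0
```

```bash
python3 - <<'E'
from h import *
go(.559,-.262,.12)
w=snap("wrist","w11"); v=dict(np.load("w10.npz"))
cv2.imwrite("pics/m11.png",cv2.resize(np.hstack([v["image"],w["image"]])[:,:,::-1],(800,300)))
t=dict(np.load("top0.npz"))
E
```

```text
pose [ 0.5564 -0.26    0.2415] [179.98   0.    87.66] t 22.15 | units [-0.0093  0.0133  0.6077] len mm 121.6
```

View pics/m11.png

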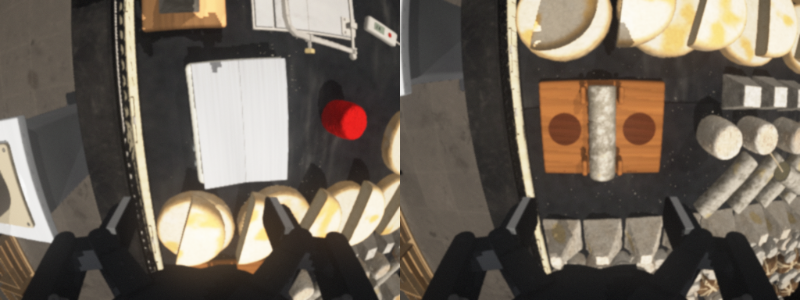

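The left view shows the whole pan, the right one the lone log in its cradle with both bays free. Measuring both from these.

```bash
python3 - <<'E'
from h import *
t=dict(np.load("top0.npz")); v=dict(np.load("w10.npz")); w=dict(np.load("w11.npz"))
lt=lambda H,S,V:(V>125)&(S<60)
b,kb=blob(v,(232,378,62,246),lt)
for z in(.05,.055): print("scale",z,cv2.minAreaRect(fplane(v,*kb.T,z)[:,:2].astype(np.float32)))
g=cv2.cvtColor(v["image"],cv2.COLOR_RGB2GRAY).astype(int)
print([(u,int(g[150,u])) for u in range(240,372,2)])
l,kl=blob(w,(225,290,95,240),lambda H,S,V:(S<95)&(V>70))
for z in(.03,.04,.05): print("log",z,cv2.minAreaRect(fplane(w,*kl.T,z)[:,:2].astype(np.float32)))
lt0,k0=blob(t,(290,352,200,228),lambda H,S,V:(S<70)&(V>90)); print("log tri",tri(*ray(t,*lt0),*fray(w,*l)))
E
```

```text
scale 0.05 ((0.5842514634132385, 0.12222149968147278), (0.14471206068992615, 0.1905333399772644), 3.522629499435425)
scale 0.055 ((0.5833768844604492, 0.12334590405225754), (0.14247173070907593, 0.18758362531661987), 3.5226268768310547)
[(240, 56), (242, 50), (244, 106), (246, 208), (248, 234), (250, 234), (252, 219), (254, 233), (256, 233), (258, 233), (260, 233), (262, 233), (264, 230), (266, 232), (268, 231), (270, 231), (272, 230), (274, 229), (276, 230), (278, 231), (280, 229), (282, 229), (284, 230), (286, 229), (288, 228), (290, 229), (292, 229), (294, 227), (296, 229), (298, 228), (300, 231), (302, 230), (304, 229), (306, 231), (308, 230), (310, 221), (312, 230), (314, 232), (316, 233), (318, 234), (320, 233), (322, 230), (324, 231), (326, 232), (328, 232), (330, 232), (332, 231), (334, 232), (336, 234), (338, 233), (340, 231), (342, 232), (344, 232), (346, 230), (348, 231), (350, 231), (352, 229), (354, 231), (356, 229), (358, 232), (360, 231), (362, 230), (364, 233), (366, 232), (368, 200), (370, 78)]
log 0.03 ((0.5623331069946289, -0.26817449927330017), (0.15523482859134674, 0.052011638879776), 87.72241973876953)
log 0.04 ((0.5622351765632629, -0.26549357175827026), (0.15070949494838715, 0.05049549788236618), 87.7224349975586)
log 0.05 ((0.5621373653411865, -0.2628127336502075), (0.1461840718984604, 0.048979226499795914), 87.7224349975586)
log tri (array([ 0.56051397, -0.25902636,  0.05357315]), np.float64(0.007075084033211767))
```

>>> {"api": "drive_tool", "payload": {"deltas": [{"tx": -0.01, "ty": 0.018, "tz": 0.05, "wx": 0, "wy": 0, "wz": 0, "hand": 1}, {"tx": 0, "ty": 0, "tz": 0.15, "wx": 0, "wy": 0, "wz": 0, "hand": 1}, {"tx": 0, "ty": 0, "tz": 0.18, "wx": 0, "wy": 0, "wz": 0, "hand": 1}, {"tx": 0, "ty": 0, "tz": 0.18, "wx": 0, "wy": 0, "wz": 0, "hand": 1}, {"tx": 0, "ty": 0, "tz": 0.1, "wx": 0, "wy": 0, "wz": 0, "hand": 1}]}}

```text
time_s: 22.7
position: [0.5578, -0.2621, 0.1046]
ee_rot: [-179.7, -0.1, 87.6]
force: [0.2, 0.3, 0.4]
gripper_width: 1.002
finger_force: 0.0
```

>>> {"api": "drive_tool", "payload": {"deltas": [{"tx": 0, "ty": 0, "tz": 0, "wx": 0, "wy": 0, "wz": 0, "hand": 1}, {"tx": 0, "ty": 0, "tz": 0, "wx": 0, "wy": 0, "wz": 0, "hand": 1}, {"tx": 0, "ty": 0, "tz": 0, "wx": 0, "wy": 0, "wz": 0, "hand": 1}, {"tx": 0, "ty": 0, "tz": 0, "wx": 0, "wy": 0, "wz": 0, "hand": 1}, {"tx": 0, "ty": 0, "tz": 0, "wx": 0, "wy": 0, "wz": 0, "hand": 1}]}}

```text
time_s: 23.2
position: [0.5605, -0.2637, 0.1109]
ee_rot: [179.9, 0.1, 87.6]
force: [0.3, -0.2, 1.1]
gripper_width: 0.999
finger_force: 0.0
```

```bash
python3 - <<'E'
from h import *
go(.56,-.262,.0275)
v=dict(np.load("w10.npz")); print("crease w10",fplane(v,np.array([310.]),np.array([150.]),.05))
w=snap("wrist","w12")
l,kl=blob(w,(180,330,60,290),lambda H,S,V:(S<95)&(V>90))
print("log",cv2.minAreaRect(fplane(w,*kl.T,.04)[:,:2].astype(np.float32)),kl.min(0),kl.max(0))
E
```

```text
pose [ 0.5605 -0.2637  0.1109] [1.7987e+02 7.0000e-02 8.7580e+01] t 23.2 | units [ 0.0085 -0.0031  0.4169] len mm 83.4
crease w10 [[0.58540995 0.13438346 0.05      ]]
log ((0.5593472123146057, -0.2613440155982971), (0.14389565587043762, 0.041897956281900406), 88.64836120605469) [225. 111.] [282. 289.]
```

Log confirmed at (0.559, -0.261). Going down to grip it.

>>> {"api": "drive_tool", "payload": {"deltas": [{"tx": 0.01, "ty": -0.005, "tz": 0.1, "wx": 0, "wy": 0, "wz": 0, "hand": 1}, {"tx": 0, "ty": 0, "tz": 0.12, "wx": 0, "wy": 0, "wz": 0, "hand": 1}, {"tx": 0, "ty": 0, "tz": 0.12, "wx": 0, "wy": 0, "wz": 0, "hand": 1}, {"tx": 0, "ty": 0, "tz": 0.075, "wx": 0, "wy": 0, "wz": 0, "hand": 1}, {"tx": 0, "ty": 0, "tz": 0, "wx": 0, "wy": 0, "wz": 0, "hand": 1}]}}

```text
time_s: 23.75
position: [0.557, -0.2602, 0.0238]
ee_rot: [-179.8, -0.1, 87.6]
force: [-1.9, -0.0, -0.4]
gripper_width: 1.0
finger_force: 0.0
```

>>> {"api": "drive_tool", "payload": {"deltas": [{"tx": 0, "ty": 0, "tz": 0, "wx": 0, "wy": 0, "wz": 0, "hand": 0.5}, {"tx": 0, "ty": 0, "tz": 0, "wx": 0, "wy": 0, "wz": 0, "hand": 0.2}, {"tx": 0, "ty": 0, "tz": 0, "wx": 0, "wy": 0, "wz": 0, "hand": 0}, {"tx": 0, "ty": 0, "tz": 0, "wx": 0, "wy": 0, "wz": 0, "hand": -0.2}, {"tx": 0, "ty": 0, "tz": 0, "wx": 0, "wy": 0, "wz": 0, "hand": -0.5}]}}

```text
time_s: 24.25
position: [0.5601, -0.2619, 0.0283]
ee_rot: [179.8, 0.1, 87.6]
force: [-0.0, 0.2, 7.1]
gripper_width: 0.465
finger_force: 61.2
```

>>> {"api": "drive_tool", "payload": {"deltas": [{"tx": 0, "ty": 0, "tz": 0, "wx": 0, "wy": 0, "wz": 0, "hand": -0.5}, {"tx": 0, "ty": 0, "tz": 0, "wx": 0, "wy": 0, "wz": 0, "hand": -0.5}, {"tx": 0, "ty": 0, "tz": 0, "wx": 0, "wy": 0, "wz": 0, "hand": -0.5}, {"tx": 0, "ty": 0, "tz": 0, "wx": 0, "wy": 0, "wz": 0, "hand": -0.5}, {"tx": 0, "ty": 0, "tz": 0, "wx": 0, "wy": 0, "wz": 0, "hand": -0.5}]}}

```text
time_s: 24.75
position: [0.5601, -0.2619, 0.0283]
ee_rot: [179.8, 0.1, 87.6]
force: [-0.4, 0.4, 6.5]
gripper_width: 0.467
finger_force: 61.2
```

>>> {"api": "drive_tool", "payload": {"deltas": [{"tx": 0, "ty": 0, "tz": -0.08, "wx": 0, "wy": 0, "wz": 0, "hand": -0.5}, {"tx": 0, "ty": 0, "tz": -0.15, "wx": 0, "wy": 0, "wz": 0, "hand": -0.5}, {"tx": 0, "ty": 0, "tz": -0.2, "wx": 0, "wy": 0, "wz": 0, "hand": -0.5}, {"tx": 0, "ty": 0, "tz": -0.2, "wx": 0, "wy": 0, "wz": 0, "hand": -0.5}, {"tx": 0, "ty": 0, "tz": -0.2, "wx": 0, "wy": 0, "wz": 0, "hand": -0.5}]}}

```text
time_s: 25.25
position: [0.5584, -0.261, 0.1949]
ee_rot: [180.0, 0.0, 87.6]
force: [-0.1, -0.4, -2.2]
gripper_width: 0.467
finger_force: 61.2
```

>>> {"api": "drive_tool", "payload": {"deltas": [{"tx": 0.1, "ty": 0, "tz": -0.1, "wx": 0, "wy": 0, "wz": 0, "hand": -0.5}, {"tx": 0.18, "ty": 0, "tz": 0, "wx": 0, "wy": 0, "wz": 0, "hand": -0.5}, {"tx": 0.18, "ty": 0, "tz": 0, "wx": 0, "wy": 0, "wz": 0, "hand": -0.5}, {"tx": 0.18, "ty": 0, "tz": 0, "wx": 0, "wy": 0, "wz": 0, "hand": -0.5}, {"tx": 0.18, "ty": 0, "tz": 0, "wx": 0, "wy": 0, "wz": 0, "hand": -0.5}]}}

```text
time_s: 25.75
position: [0.5654, -0.096, 0.2135]
ee_rot: [180.0, 0.0, 87.6]
force: [0.5, -0.0, -1.9]
gripper_width: 0.464
finger_force: 61.2
```

>>> {"api": "drive_tool", "payload": {"deltas": [{"tx": 0.18, "ty": 0, "tz": 0, "wx": 0, "wy": 0, "wz": 0, "hand": -0.5}, {"tx": 0.18, "ty": 0, "tz": 0, "wx": 0, "wy": 0, "wz": 0, "hand": -0.5}, {"tx": 0.18, "ty": 0, "tz": 0, "wx": 0, "wy": 0, "wz": 0, "hand": -0.5}, {"tx": 0.18, "ty": 0, "tz": 0, "wx": 0, "wy": 0, "wz": 0, "hand": -0.5}, {"tx": 0.18, "ty": 0, "tz": 0, "wx": 0, "wy": 0, "wz": 0, "hand": -0.5}]}}

```text
time_s: 26.25
position: [0.573, 0.0839, 0.2135]
ee_rot: [180.0, -0.0, 87.6]
force: [1.1, -0.3, -1.6]
gripper_width: 0.468
finger_force: 61.2
```

>>> {"api": "drive_tool", "payload": {"deltas": [{"tx": 0.1, "ty": 0.05, "tz": 0, "wx": 0, "wy": 0, "wz": -0.025, "hand": -0.5}, {"tx": 0, "ty": 0, "tz": 0, "wx": 0, "wy": 0, "wz": -0.025, "hand": -0.5}, {"tx": 0, "ty": 0, "tz": 0, "wx": 0, "wy": 0, "wz": 0, "hand": -0.5}, {"tx": 0, "ty": 0, "tz": 0, "wx": 0, "wy": 0, "wz": 0, "hand": -0.5}, {"tx": 0, "ty": 0, "tz": 0, "wx": 0, "wy": 0, "wz": 0, "hand": -0.5}]}}

```text
time_s: 26.75
position: [0.584, 0.1015, 0.2127]
ee_rot: [180.0, 0.0, 93.5]
force: [0.3, 0.1, -1.2]
gripper_width: 0.465
finger_force: 61.2
```

```bash
python3 -c "
from h import *
go(.586,.1235,.12)
snap('wrist','w13')"
```

```text
pose [0.584  0.1015 0.2127] [179.99   0.    93.47] t 26.75 | units [0.1093 0.0166 0.4633] len mm 95.3
```

View pics/w13.png

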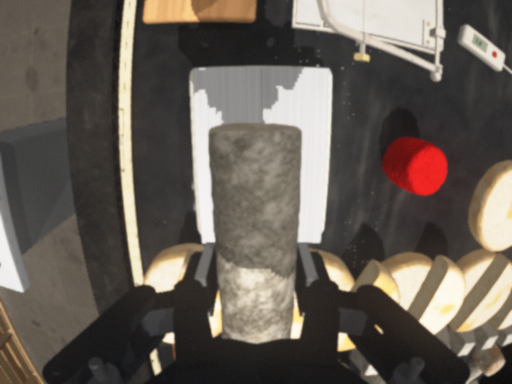

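The log is held parallel to the pan. All 14 pictures are now used, so from here I check by numbers only. Lowering onto the pan centre.

>>> {"api": "drive_tool", "payload": {"deltas": [{"tx": 0.05, "ty": 0.008, "tz": 0, "wx": 0, "wy": 0, "wz": 0, "hand": -0.5}, {"tx": 0.055, "ty": 0.008, "tz": 0.05, "wx": 0, "wy": 0, "wz": 0, "hand": -0.5}, {"tx": 0, "ty": 0, "tz": 0.15, "wx": 0, "wy": 0, "wz": 0, "hand": -0.5}, {"tx": 0, "ty": 0, "tz": 0.15, "wx": 0, "wy": 0, "wz": 0, "hand": -0.5}, {"tx": 0, "ty": 0, "tz": 0.13, "wx": 0, "wy": 0, "wz": 0, "hand": -0.5}]}}

```text
time_s: 27.3
position: [0.5852, 0.1242, 0.1139]
ee_rot: [-179.9, -0.0, 93.6]
force: [-0.6, 0.5, -1.9]
gripper_width: 0.469
finger_force: 61.2
```

>>> {"api": "drive_tool", "payload": {"deltas": [{"tx": 0, "ty": 0, "tz": 0, "wx": 0, "wy": 0, "wz": 0, "hand": -0.5}, {"tx": 0, "ty": 0, "tz": 0, "wx": 0, "wy": 0, "wz": 0, "hand": -0.5}, {"tx": 0, "ty": 0, "tz": 0, "wx": 0, "wy": 0, "wz": 0, "hand": -0.5}, {"tx": 0, "ty": 0, "tz": 0, "wx": 0, "wy": 0, "wz": 0, "hand": -0.5}, {"tx": 0, "ty": 0, "tz": 0, "wx": 0, "wy": 0, "wz": 0, "hand": -0.5}]}}

```text
time_s: 27.8
position: [0.5871, 0.1234, 0.118]
ee_rot: [179.8, -0.0, 93.6]
force: [0.4, 0.2, -2.1]
gripper_width: 0.465
finger_force: 61.2
```

```bash
python3 -c "
from h import *
go(.586,.1225,.069)"
```

```text
pose [0.5871 0.1234 0.118 ] [ 1.7985e+02 -1.0000e-02  9.3580e+01] t 27.8 | units [-0.004  -0.0055  0.2449] len mm 49.0
```

>>> {"api": "drive_tool", "payload": {"deltas": [{"tx": -0.003, "ty": -0.004, "tz": 0.1, "wx": 0, "wy": 0, "wz": 0, "hand": -0.5}, {"tx": 0, "ty": 0, "tz": 0.08, "wx": 0, "wy": 0, "wz": 0, "hand": -0.5}, {"tx": 0, "ty": 0, "tz": 0.04, "wx": 0, "wy": 0, "wz": 0, "hand": -0.5}, {"tx": 0, "ty": 0, "tz": 0.025, "wx": 0, "wy": 0, "wz": 0, "hand": -0.5}, {"tx": 0, "ty": 0, "tz": 0, "wx": 0, "wy": 0, "wz": 0, "hand": -0.5}]}}

```text
time_s: 28.3
position: [0.5858, 0.1226, 0.0681]
ee_rot: [180.0, -0.0, 93.6]
force: [-1.9, -0.3, 2.3]
gripper_width: 0.469
finger_force: 61.8
```

>>> {"api": "drive_tool", "payload": {"deltas": [{"tx": 0, "ty": 0, "tz": 0.005, "wx": 0, "wy": 0, "wz": 0, "hand": -0.5}, {"tx": 0, "ty": 0, "tz": 0, "wx": 0, "wy": 0, "wz": 0, "hand": -0.5}, {"tx": 0, "ty": 0, "tz": 0, "wx": 0, "wy": 0, "wz": 0, "hand": -0.5}, {"tx": 0, "ty": 0, "tz": 0, "wx": 0, "wy": 0, "wz": 0, "hand": -0.5}, {"tx": 0, "ty": 0, "tz": 0, "wx": 0, "wy": 0, "wz": 0, "hand": -0.5}]}}

```text
time_s: 28.8
position: [0.5861, 0.1226, 0.068]
ee_rot: [179.9, -0.0, 93.6]
force: [-4.1, -1.0, 8.7]
gripper_width: 0.465
finger_force: 62.4
```

>>> {"api": "drive_tool", "payload": {"deltas": [{"tx": 0, "ty": 0, "tz": 0, "wx": 0, "wy": 0, "wz": 0, "hand": 0}, {"tx": 0, "ty": 0, "tz": 0, "wx": 0, "wy": 0, "wz": 0, "hand": 0.2}, {"tx": 0, "ty": 0, "tz": 0, "wx": 0, "wy": 0, "wz": 0, "hand": 0.4}, {"tx": 0, "ty": 0, "tz": 0, "wx": 0, "wy": 0, "wz": 0, "hand": 0.5}, {"tx": 0, "ty": 0, "tz": 0, "wx": 0, "wy": 0, "wz": 0, "hand": 0.5}]}}

```text
time_s: 29.3
position: [0.5851, 0.1226, 0.0661]
ee_rot: [-180.0, -0.0, 93.6]
force: [0.2, 0.3, 1.0]
gripper_width: 0.75
finger_force: 0.0
```

>>> {"api": "drive_tool", "payload": {"deltas": [{"tx": 0, "ty": 0, "tz": -0.05, "wx": 0, "wy": 0, "wz": 0, "hand": 0.5}, {"tx": 0, "ty": 0, "tz": -0.15, "wx": 0, "wy": 0, "wz": 0, "hand": 0.5}, {"tx": 0, "ty": 0, "tz": -0.2, "wx": 0, "wy": 0, "wz": 0, "hand": 0.5}, {"tx": 0, "ty": 0, "tz": -0.2, "wx": 0, "wy": 0, "wz": 0, "hand": 0.5}, {"tx": 0, "ty": 0, "tz": -0.2, "wx": 0, "wy": 0, "wz": 0, "hand": 1}]}}

```text
time_s: 29.8
position: [0.5851, 0.1225, 0.2287]
ee_rot: [180.0, -0.0, 93.6]
force: [0.5, 0.8, -0.5]
gripper_width: 0.899
finger_force: 0.0
```

```bash
python3 - <<'E'
from h import *
go(.507,.434,.23)
w=snap("wrist","w14"); P=None
for n,box in [("wrist",(190,330,50,300))]:
    l,k=blob(w,box,lambda H,S,V:(V<195)&(V>60)); 
    print("log",l,k.min(0),k.max(0),cv2.minAreaRect(fplane(w,*k.T,.08)[:,:2].astype(np.float32)))
    l,k=blob(w,box,lambda H,S,V:(V>60)); print("all",k.min(0),k.max(0),cv2.minAreaRect(fplane(w,*k.T,.055)[:,:2].astype(np.float32)))
d=w["depth"]
# depth cloud of fisheye (depth along optical axis)
v,u=np.mgrid[50:300,150:360]; o,r=fray(w,u,v); ax=w["R"][2]; X=o+r*(d[50:300,150:360]/(r@ax))[...,None]
m=(X[...,2]>.068)&(X[...,2]<.1)&(abs(X[...,0]-.586)<.06)&(abs(X[...,1]-.1225)<.11)
Q=X[m]; print("depth log",m.sum(),cv2.minAreaRect(Q[:,:2].astype(np.float32)),Q.mean(0),np.percentile(Q[:,2],98))
m=(X[...,2]>.045)&(X[...,2]<.066)&(abs(X[...,0]-.586)<.09)&(abs(X[...,1]-.1225)<.12)
Q=X[m]; print("pan",cv2.minAreaRect(Q[:,:2].astype(np.float32)))
E
```

```text
pose [0.5851 0.1225 0.2287] [179.97  -0.    93.58] t 29.8 | units [ 1.5787 -0.2922 -0.0065] len mm 321.1
log [259.44402801 182.94160748] [190.  82.] [329. 299.] ((0.5836755633354187, 0.10044053941965103), (0.159073144197464, 0.24198377132415771), 8.369711875915527)
all [190.  82.] [329. 299.] ((0.5917592644691467, 0.09012918174266815), (0.18395540118217468, 0.26699188351631165), 3.364384889602661)
depth log 5627 ((0.5855989456176758, 0.1221352368593216), (0.0413510799407959, 0.14406658709049225), 3.6963725090026855) [0.58513911 0.12776184 0.08512946] 0.08968805827626675
pan ((0.5823065042495728, 0.1112988218665123), (0.1501663476228714, 0.21751824021339417), 0.001944987801834941)
```

>>> {"api": "drive_tool", "payload": {"deltas": [{"tx": 0, "ty": 0, "tz": 0, "wx": 0, "wy": 0, "wz": 0.069, "hand": 1}, {"tx": 0, "ty": 0, "tz": 0, "wx": 0, "wy": 0, "wz": 0.069, "hand": 1}, {"tx": 0, "ty": 0, "tz": 0, "wx": 0, "wy": 0, "wz": 0.069, "hand": 1}, {"tx": 0, "ty": 0, "tz": 0, "wx": 0, "wy": 0, "wz": 0.069, "hand": 1}, {"tx": 0, "ty": 0, "tz": 0, "wx": 0, "wy": 0, "wz": 0.069, "hand": 1}]}}

```text
time_s: 30.35
position: [0.5853, 0.1226, 0.2269]
ee_rot: [180.0, -0.0, 51.8]
force: [1.0, 0.6, -0.1]
gripper_width: 1.002
finger_force: 0.0
```

>>> {"api": "drive_tool", "payload": {"deltas": [{"tx": 0, "ty": 0, "tz": 0, "wx": 0, "wy": 0, "wz": 0.069, "hand": 1}, {"tx": 0, "ty": 0, "tz": 0, "wx": 0, "wy": 0, "wz": 0.069, "hand": 1}, {"tx": 0, "ty": 0, "tz": 0, "wx": 0, "wy": 0, "wz": 0.069, "hand": 1}, {"tx": 0, "ty": 0, "tz": 0, "wx": 0, "wy": 0, "wz": 0.069, "hand": 1}, {"tx": 0, "ty": 0, "tz": 0, "wx": 0, "wy": 0, "wz": 0.069, "hand": 1}]}}

```text
time_s: 30.85
position: [0.5853, 0.1226, 0.2269]
ee_rot: [180.0, -0.0, 10.4]
force: [0.6, 0.4, -0.1]
gripper_width: 0.998
finger_force: 0.0
```

>>> {"api": "drive_tool", "payload": {"deltas": [{"tx": 0, "ty": 0, "tz": 0, "wx": 0, "wy": 0, "wz": 0.06, "hand": 1}, {"tx": 0, "ty": 0, "tz": 0, "wx": 0, "wy": 0, "wz": 0.05, "hand": 1}, {"tx": 0, "ty": 0, "tz": 0, "wx": 0, "wy": 0, "wz": 0, "hand": 1}, {"tx": 0, "ty": 0, "tz": 0, "wx": 0, "wy": 0, "wz": 0, "hand": 1}, {"tx": 0, "ty": 0, "tz": 0, "wx": 0, "wy": 0, "wz": 0, "hand": 1}]}}

```text
time_s: 31.35
position: [0.5853, 0.1226, 0.2265]
ee_rot: [-180.0, -0.0, -2.3]
force: [0.9, -1.0, 0.2]
gripper_width: 1.0
finger_force: 0.0
```

```bash
cat >> h.py <<'E'
def fcloud(c):
    v,u=np.mgrid[:384,:512]; o,r=fray(c,u,v); return o+r*(c["depth"]/(r@c["R"][2]))[...,None]
def box3(X,lo,hi):
    return X[np.all((X>=lo)&(X<=hi),-1)]
E
python3 - <<'E'
from h import *
go(.5083,.3236,.23)
v=dict(np.load("w14.npz")); X=fcloud(v)
a=np.radians(3.6); e=np.array([-np.sin(a),np.cos(a)])
Q=box3(X,[.5,0,.045],[.66,.26,.066]); q=Q[:,:2]-[.586,.1225]; s=q@e; n=q@[np.cos(a),np.sin(a)]
b=abs(n)<.015; print("pan ends along y rel",np.percentile(s[b],[0.5,2,50,98,99.5]))
t=snap("top","t15"); Y=cloud(t)
for n,lo,hi in[("drum",[.44,.38,.07],[.58,.49,.1]),("brick",[.44,.26,.058],[.58,.375,.08])]:
    Q=box3(Y,lo,hi); print(n,len(Q),cv2.minAreaRect(Q[:,:2].astype(np.float32)) if len(Q) else "")
E
```

```text
pose [0.5853 0.1226 0.2265] [-1.80e+02 -2.00e-02 -2.28e+00] t 31.35 | units [-0.4245 -0.989  -0.0173] len mm 215.3
pan ends along y rel [-0.1225786  -0.11827221  0.08068519  0.09209851  0.09212845]
drum 272 ((0.506167471408844, 0.4344498813152313), (0.05438743531703949, 0.05631544068455696), 1.399152159690857)
brick 57 ((0.5032325387001038, 0.3310289680957794), (0.03842255100607872, 0.015162080526351929), 2.047957181930542)
```

The pan's far end is 92 mm from the assumed centre, which confirms it. Next, regrasp the brick.

>>> {"api": "drive_tool", "payload": {"deltas": [{"tx": -0.071, "ty": -0.165, "tz": 0, "wx": 0, "wy": 0, "wz": 0, "hand": 1}, {"tx": -0.071, "ty": -0.165, "tz": 0, "wx": 0, "wy": 0, "wz": 0, "hand": 1}, {"tx": -0.071, "ty": -0.165, "tz": 0, "wx": 0, "wy": 0, "wz": 0, "hand": 1}, {"tx": -0.071, "ty": -0.165, "tz": 0, "wx": 0, "wy": 0, "wz": 0, "hand": 1}, {"tx": -0.071, "ty": -0.165, "tz": 0, "wx": 0, "wy": 0, "wz": 0, "hand": 1}]}}

```text
time_s: 31.9
position: [0.5207, 0.2916, 0.2264]
ee_rot: [-180.0, -0.0, -2.4]
force: [-0.7, 0.6, 0.4]
gripper_width: 1.002
finger_force: 0.0
```

>>> {"api": "drive_tool", "payload": {"deltas": [{"tx": -0.07, "ty": -0.165, "tz": 0, "wx": 0, "wy": 0, "wz": 0, "hand": 1}, {"tx": 0, "ty": 0, "tz": 0, "wx": 0, "wy": 0, "wz": 0, "hand": 1}, {"tx": 0, "ty": 0, "tz": 0, "wx": 0, "wy": 0, "wz": 0, "hand": 1}, {"tx": 0, "ty": 0, "tz": 0, "wx": 0, "wy": 0, "wz": 0, "hand": 1}, {"tx": 0, "ty": 0, "tz": 0, "wx": 0, "wy": 0, "wz": 0, "hand": 1}]}}

```text
time_s: 32.4
position: [0.5092, 0.3229, 0.2263]
ee_rot: [180.0, -0.0, -2.5]
force: [0.2, -0.4, -0.3]
gripper_width: 1.0
finger_force: 0.0
```

```bash
python3 - <<'E'
from h import *
go(.5083,.3236,.12)
w=snap("wrist","w16"); Y=fcloud(w)
for n,lo,hi in[("drum",[.44,.38,.07],[.58,.49,.1]),("brick",[.44,.26,.062],[.58,.375,.08])]:
    Q=box3(Y,lo,hi); print(n,len(Q),cv2.minAreaRect(Q[:,:2].astype(np.float32)) if len(Q) else "",Q[:,2].max())
E
```

```text
pose [0.5092 0.3229 0.2263] [179.98  -0.    -2.48] t 32.4 | units [-0.0048 -0.0033  0.5314] len mm 106.3
drum 2208 ((0.5064241886138916, 0.4347902536392212), (0.05768120288848877, 0.05325407162308693), 42.39303207397461) 0.08720407206240993
brick 1157 ((0.5040633678436279, 0.3233436048030853), (0.03607429191470146, 0.03792422637343407), 87.7249755859375) 0.07104091942736368
```

>>> {"api": "drive_tool", "payload": {"deltas": [{"tx": -0.02, "ty": -0.002, "tz": 0.13, "wx": 0, "wy": 0, "wz": 0, "hand": 1}, {"tx": 0, "ty": 0, "tz": 0.15, "wx": 0, "wy": 0, "wz": 0, "hand": 1}, {"tx": 0, "ty": 0, "tz": 0.15, "wx": 0, "wy": 0, "wz": 0, "hand": 1}, {"tx": 0, "ty": 0, "tz": 0.12, "wx": 0, "wy": 0, "wz": 0, "hand": 1}, {"tx": 0, "ty": 0, "tz": 0, "wx": 0, "wy": 0, "wz": 0, "hand": 1}]}}

```text
time_s: 32.95
position: [0.5024, 0.3223, 0.1118]
ee_rot: [179.8, 0.4, -2.5]
force: [-0.4, -0.1, -1.1]
gripper_width: 0.998
finger_force: 0.0
```

>>> {"api": "drive_tool", "payload": {"deltas": [{"tx": 0, "ty": 0, "tz": 0, "wx": 0, "wy": 0, "wz": 0, "hand": 1}, {"tx": 0, "ty": 0, "tz": 0, "wx": 0, "wy": 0, "wz": 0, "hand": 1}, {"tx": 0, "ty": 0, "tz": 0, "wx": 0, "wy": 0, "wz": 0, "hand": 1}, {"tx": 0, "ty": 0, "tz": 0, "wx": 0, "wy": 0, "wz": 0, "hand": 1}, {"tx": 0, "ty": 0, "tz": 0, "wx": 0, "wy": 0, "wz": 0, "hand": 1}]}}

```text
time_s: 33.45
position: [0.5051, 0.3248, 0.1172]
ee_rot: [-180.0, -0.1, -2.4]
force: [-1.0, 0.5, -0.3]
gripper_width: 0.995
finger_force: 0.0
```

```bash
python3 -c "
from h import *
go(.505,.3233,.037)"
```

```text
pose [0.5051 0.3248 0.1172] [-1.7996e+02 -7.0000e-02 -2.4200e+00] t 33.45 | units [-4.00e-04  7.50e-03  4.01e-01] len mm 80.2
```

>>> {"api": "drive_tool", "payload": {"deltas": [{"tx": 0, "ty": 0.007, "tz": 0.1, "wx": 0, "wy": 0, "wz": 0, "hand": 1}, {"tx": 0, "ty": 0, "tz": 0.12, "wx": 0, "wy": 0, "wz": 0, "hand": 1}, {"tx": 0, "ty": 0, "tz": 0.12, "wx": 0, "wy": 0, "wz": 0, "hand": 1}, {"tx": 0, "ty": 0, "tz": 0.06, "wx": 0, "wy": 0, "wz": 0, "hand": 1}, {"tx": 0, "ty": 0, "tz": 0, "wx": 0, "wy": 0, "wz": 0, "hand": 1}]}}

```text
time_s: 33.95
position: [0.5031, 0.3224, 0.0342]
ee_rot: [179.9, 0.2, -2.4]
force: [0.1, -0.1, -0.8]
gripper_width: 1.002
finger_force: 0.0
```

>>> {"api": "drive_tool", "payload": {"deltas": [{"tx": 0, "ty": 0, "tz": 0, "wx": 0, "wy": 0, "wz": 0, "hand": 1}, {"tx": 0, "ty": 0, "tz": 0, "wx": 0, "wy": 0, "wz": 0, "hand": 0.5}, {"tx": 0, "ty": 0, "tz": 0, "wx": 0, "wy": 0, "wz": 0, "hand": 0.2}, {"tx": 0, "ty": 0, "tz": 0, "wx": 0, "wy": 0, "wz": 0, "hand": 0}, {"tx": 0, "ty": 0, "tz": 0, "wx": 0, "wy": 0, "wz": 0, "hand": -0.2}]}}

```text
time_s: 34.45
position: [0.5058, 0.3238, 0.0383]
ee_rot: [-179.9, -0.1, -2.4]
force: [-1.7, -1.0, 6.8]
gripper_width: 0.552
finger_force: 60.6
```

>>> {"api": "drive_tool", "payload": {"deltas": [{"tx": 0, "ty": 0, "tz": 0, "wx": 0, "wy": 0, "wz": 0, "hand": -0.4}, {"tx": 0, "ty": 0, "tz": 0, "wx": 0, "wy": 0, "wz": 0, "hand": -0.4}, {"tx": 0, "ty": 0, "tz": 0, "wx": 0, "wy": 0, "wz": 0, "hand": -0.4}, {"tx": 0, "ty": 0, "tz": 0, "wx": 0, "wy": 0, "wz": 0, "hand": -0.4}, {"tx": 0, "ty": 0, "tz": 0, "wx": 0, "wy": 0, "wz": 0, "hand": -0.4}]}}

```text
time_s: 34.95
position: [0.5058, 0.3238, 0.0382]
ee_rot: [-179.9, -0.1, -2.4]
force: [-1.8, -0.2, 7.4]
gripper_width: 0.549
finger_force: 60.6
```

>>> {"api": "drive_tool", "payload": {"deltas": [{"tx": 0, "ty": 0, "tz": -0.08, "wx": 0, "wy": 0, "wz": 0, "hand": -0.4}, {"tx": 0, "ty": 0, "tz": -0.15, "wx": 0, "wy": 0, "wz": 0, "hand": -0.4}, {"tx": 0, "ty": 0, "tz": -0.2, "wx": 0, "wy": 0, "wz": 0, "hand": -0.4}, {"tx": 0, "ty": 0, "tz": -0.2, "wx": 0, "wy": 0, "wz": 0, "hand": -0.4}, {"tx": 0, "ty": 0, "tz": -0.2, "wx": 0, "wy": 0, "wz": 0, "hand": -0.4}]}}

```text
time_s: 35.45
position: [0.5043, 0.3229, 0.2048]
ee_rot: [-180.0, -0.0, -2.4]
force: [1.2, 1.5, -2.1]
gripper_width: 0.548
finger_force: 60.8
```

>>> {"api": "drive_tool", "payload": {"deltas": [{"tx": 0.02, "ty": 0.09, "tz": -0.1, "wx": 0, "wy": 0, "wz": 0, "hand": -0.4}, {"tx": 0.046, "ty": 0.19, "tz": 0, "wx": 0, "wy": 0, "wz": 0, "hand": -0.4}, {"tx": 0.046, "ty": 0.19, "tz": 0, "wx": 0, "wy": 0, "wz": 0, "hand": -0.4}, {"tx": 0.046, "ty": 0.19, "tz": 0, "wx": 0, "wy": 0, "wz": 0, "hand": -0.4}, {"tx": 0.046, "ty": 0.19, "tz": 0, "wx": 0, "wy": 0, "wz": 0, "hand": -0.4}]}}

```text
time_s: 35.95
position: [0.5381, 0.1501, 0.2234]
ee_rot: [-180.0, -0.0, -2.4]
force: [1.4, -0.5, -2.0]
gripper_width: 0.555
finger_force: 60.8
```

>>> {"api": "drive_tool", "payload": {"deltas": [{"tx": 0.046, "ty": 0.19, "tz": 0, "wx": 0, "wy": 0, "wz": 0, "hand": -0.4}, {"tx": 0.046, "ty": 0.19, "tz": 0, "wx": 0, "wy": 0, "wz": 0, "hand": -0.4}, {"tx": 0.046, "ty": 0.19, "tz": 0, "wx": 0, "wy": 0, "wz": 0, "hand": -0.4}, {"tx": 0.046, "ty": 0.19, "tz": 0, "wx": 0, "wy": 0, "wz": 0, "hand": -0.4}, {"tx": 0.046, "ty": 0.19, "tz": 0, "wx": 0, "wy": 0, "wz": 0, "hand": -0.4}]}}

```text
time_s: 36.45
position: [0.5761, -0.0418, 0.2234]
ee_rot: [180.0, -0.0, -2.4]
force: [0.2, -0.2, -2.0]
gripper_width: 0.552
finger_force: 60.8
```

>>> {"api": "drive_tool", "payload": {"deltas": [{"tx": 0.046, "ty": 0.19, "tz": 0, "wx": 0, "wy": 0, "wz": 0, "hand": -0.4}, {"tx": 0.046, "ty": 0.19, "tz": 0, "wx": 0, "wy": 0, "wz": 0, "hand": -0.4}, {"tx": 0.046, "ty": 0.19, "tz": 0, "wx": 0, "wy": 0, "wz": 0, "hand": -0.4}, {"tx": 0.046, "ty": 0.19, "tz": 0, "wx": 0, "wy": 0, "wz": 0, "hand": -0.4}, {"tx": 0.046, "ty": 0.17, "tz": 0, "wx": 0, "wy": 0, "wz": 0, "hand": -0.4}]}}

```text
time_s: 36.95
position: [0.6141, -0.2299, 0.2233]
ee_rot: [180.0, -0.0, -2.5]
force: [0.0, 0.3, -2.0]
gripper_width: 0.549
finger_force: 60.8
```

>>> {"api": "drive_tool", "payload": {"deltas": [{"tx": 0, "ty": 0, "tz": 0, "wx": 0, "wy": 0, "wz": 0, "hand": -0.4}, {"tx": 0, "ty": 0, "tz": 0, "wx": 0, "wy": 0, "wz": 0, "hand": -0.4}, {"tx": 0, "ty": 0, "tz": 0, "wx": 0, "wy": 0, "wz": 0, "hand": -0.4}, {"tx": 0, "ty": 0, "tz": 0, "wx": 0, "wy": 0, "wz": 0, "hand": -0.4}, {"tx": 0, "ty": 0, "tz": 0, "wx": 0, "wy": 0, "wz": 0, "hand": -0.4}]}}

```text
time_s: 37.45
position: [0.6144, -0.2269, 0.2226]
ee_rot: [-180.0, -0.0, -2.3]
force: [-0.2, 0.0, -2.0]
gripper_width: 0.549
finger_force: 60.9
```

```bash
python3 -c "
from h import *
go(.6225,-.267,.12)"
```

```text
pose [ 0.6144 -0.2269  0.2226] [-1.80e+02 -1.00e-02 -2.34e+00] t 37.45 | units [0.0489 0.1988 0.5132] len mm 110.5
```

>>> {"api": "drive_tool", "payload": {"deltas": [{"tx": 0.025, "ty": 0.1, "tz": 0, "wx": 0, "wy": 0, "wz": 0, "hand": -0.4}, {"tx": 0.024, "ty": 0.1, "tz": 0.05, "wx": 0, "wy": 0, "wz": 0, "hand": -0.4}, {"tx": 0, "ty": 0, "tz": 0.15, "wx": 0, "wy": 0, "wz": 0, "hand": -0.4}, {"tx": 0, "ty": 0, "tz": 0.15, "wx": 0, "wy": 0, "wz": 0, "hand": -0.4}, {"tx": 0, "ty": 0, "tz": 0.16, "wx": 0, "wy": 0, "wz": 0, "hand": -0.4}]}}

```text
time_s: 37.95
position: [0.6228, -0.268, 0.12]
ee_rot: [180.0, -0.1, -2.4]
force: [0.2, 0.5, -2.9]
gripper_width: 0.546
finger_force: 60.9
```

>>> {"api": "drive_tool", "payload": {"deltas": [{"tx": 0, "ty": 0, "tz": 0, "wx": 0, "wy": 0, "wz": 0, "hand": -0.4}, {"tx": 0, "ty": 0, "tz": 0, "wx": 0, "wy": 0, "wz": 0, "hand": -0.4}, {"tx": 0, "ty": 0, "tz": 0, "wx": 0, "wy": 0, "wz": 0, "hand": -0.4}, {"tx": 0, "ty": 0, "tz": 0, "wx": 0, "wy": 0, "wz": 0, "hand": -0.4}, {"tx": 0, "ty": 0, "tz": 0, "wx": 0, "wy": 0, "wz": 0, "hand": -0.4}]}}

```text
time_s: 38.45
position: [0.6234, -0.2688, 0.1225]
ee_rot: [179.9, -0.2, -2.4]
force: [-0.0, -0.4, -2.0]
gripper_width: 0.541
finger_force: 60.9
```

```bash
python3 -c "
from h import *
go(.6225,-.267,.0375)"
```

```text
pose [ 0.6234 -0.2688  0.1225] [ 1.7992e+02 -1.6000e-01 -2.4100e+00] t 38.45 | units [-0.005  -0.009   0.4249] len mm 85.0
```

>>> {"api": "drive_tool", "payload": {"deltas": [{"tx": -0.005, "ty": -0.009, "tz": 0.1, "wx": 0, "wy": 0, "wz": 0, "hand": -0.4}, {"tx": 0, "ty": 0, "tz": 0.14, "wx": 0, "wy": 0, "wz": 0, "hand": -0.4}, {"tx": 0, "ty": 0, "tz": 0.11, "wx": 0, "wy": 0, "wz": 0, "hand": -0.4}, {"tx": 0, "ty": 0, "tz": 0.06, "wx": 0, "wy": 0, "wz": 0, "hand": -0.4}, {"tx": 0, "ty": 0, "tz": 0.015, "wx": 0, "wy": 0, "wz": 0, "hand": -0.4}]}}

```text
time_s: 38.95
position: [0.6218, -0.2667, 0.0363]
ee_rot: [180.0, -0.0, -2.4]
force: [-6.3, 2.5, 14.5]
gripper_width: 0.543
finger_force: 64.6
```

>>> {"api": "drive_tool", "payload": {"deltas": [{"tx": 0, "ty": 0, "tz": 0, "wx": 0, "wy": 0, "wz": 0, "hand": -0.4}, {"tx": 0, "ty": 0, "tz": 0, "wx": 0, "wy": 0, "wz": 0, "hand": -0.4}, {"tx": 0, "ty": 0, "tz": 0, "wx": 0, "wy": 0, "wz": 0, "hand": -0.4}, {"tx": 0, "ty": 0, "tz": 0, "wx": 0, "wy": 0, "wz": 0, "hand": -0.4}, {"tx": 0, "ty": 0, "tz": 0, "wx": 0, "wy": 0, "wz": 0, "hand": -0.4}]}}

```text
time_s: 39.45
position: [0.6223, -0.267, 0.0364]
ee_rot: [180.0, -0.1, -2.4]
force: [-0.6, -0.0, 4.8]
gripper_width: 0.543
finger_force: 62.3
```

Brick on the tray at the right place. Releasing it and rising.

>>> {"api": "drive_tool", "payload": {"deltas": [{"tx": 0, "ty": 0, "tz": 0, "wx": 0, "wy": 0, "wz": 0, "hand": 0.1}, {"tx": 0, "ty": 0, "tz": 0, "wx": 0, "wy": 0, "wz": 0, "hand": 0.3}, {"tx": 0, "ty": 0, "tz": 0, "wx": 0, "wy": 0, "wz": 0, "hand": 0.5}, {"tx": 0, "ty": 0, "tz": 0, "wx": 0, "wy": 0, "wz": 0, "hand": 0.8}, {"tx": 0, "ty": 0, "tz": 0, "wx": 0, "wy": 0, "wz": 0, "hand": 0.8}]}}

```text
time_s: 39.95
position: [0.6211, -0.2663, 0.0348]
ee_rot: [-180.0, 0.0, -2.4]
force: [-0.2, -0.4, 0.7]
gripper_width: 0.902
finger_force: 0.0
```

>>> {"api": "drive_tool", "payload": {"deltas": [{"tx": 0, "ty": 0, "tz": -0.1, "wx": 0, "wy": 0, "wz": 0, "hand": 0.8}, {"tx": 0, "ty": 0, "tz": -0.2, "wx": 0, "wy": 0, "wz": 0, "hand": 0.8}, {"tx": 0, "ty": 0, "tz": -0.2, "wx": 0, "wy": 0, "wz": 0, "hand": 0.8}, {"tx": 0, "ty": 0, "tz": -0.2, "wx": 0, "wy": 0, "wz": 0, "hand": 1}, {"tx": 0, "ty": 0, "tz": -0.2, "wx": 0, "wy": 0, "wz": 0, "hand": 1}]}}

```text
time_s: 40.45
position: [0.6212, -0.2664, 0.2167]
ee_rot: [-180.0, 0.0, -2.4]
force: [1.0, -0.0, -0.4]
gripper_width: 1.0
finger_force: 0.0
```

```bash
python3 - <<'E'
from h import *
go(.5075,.4347,.22)
w=snap("wrist","w17"); Y=fcloud(w)
Q=box3(Y,[.57,-.33,.06],[.67,-.2,.08]); print("brick top",len(Q),cv2.minAreaRect(Q[:,:2].astype(np.float32)),Q[:,2].max())
E
```

```text
pose [ 0.6212 -0.2664  0.2167] [-1.7999e+02  2.0000e-02 -2.4200e+00] t 40.45 | units [-0.7158 -3.4782 -0.0163] len mm 710.2
brick top 1221 ((0.620532751083374, -0.2675023674964905), (0.036023955792188644, 0.03687165677547455), 87.3373794555664) 0.06916757867752643
```

The brick is back on its spot. Now the drum.

>>> {"api": "drive_tool", "payload": {"deltas": [{"tx": -0.02, "ty": -0.1, "tz": -0.05, "wx": 0, "wy": 0, "wz": 0, "hand": 1}, {"tx": -0.04, "ty": -0.2, "tz": 0, "wx": 0, "wy": 0, "wz": 0, "hand": 1}, {"tx": -0.04, "ty": -0.2, "tz": 0, "wx": 0, "wy": 0, "wz": 0, "hand": 1}, {"tx": -0.04, "ty": -0.2, "tz": 0, "wx": 0, "wy": 0, "wz": 0, "hand": 1}, {"tx": -0.04, "ty": -0.2, "tz": 0, "wx": 0, "wy": 0, "wz": 0, "hand": 1}]}}

```text
time_s: 41.0
position: [0.5925, -0.0837, 0.225]
ee_rot: [-180.0, 0.0, -2.4]
force: [0.1, -0.8, -0.3]
gripper_width: 1.001
finger_force: 0.0
```

>>> {"api": "drive_tool", "payload": {"deltas": [{"tx": -0.04, "ty": -0.2, "tz": 0, "wx": 0, "wy": 0, "wz": 0, "hand": 1}, {"tx": -0.04, "ty": -0.2, "tz": 0, "wx": 0, "wy": 0, "wz": 0, "hand": 1}, {"tx": -0.04, "ty": -0.2, "tz": 0, "wx": 0, "wy": 0, "wz": 0, "hand": 1}, {"tx": -0.04, "ty": -0.2, "tz": 0, "wx": 0, "wy": 0, "wz": 0, "hand": 1}, {"tx": -0.04, "ty": -0.2, "tz": 0, "wx": 0, "wy": 0, "wz": 0, "hand": 1}]}}

```text
time_s: 41.5
position: [0.561, 0.1179, 0.2251]
ee_rot: [-180.0, -0.0, -2.4]
force: [-0.2, -0.1, -0.1]
gripper_width: 1.005
finger_force: 0.0
```

>>> {"api": "drive_tool", "payload": {"deltas": [{"tx": -0.04, "ty": -0.2, "tz": 0, "wx": 0, "wy": 0, "wz": 0, "hand": 1}, {"tx": -0.04, "ty": -0.2, "tz": 0, "wx": 0, "wy": 0, "wz": 0, "hand": 1}, {"tx": -0.04, "ty": -0.2, "tz": 0, "wx": 0, "wy": 0, "wz": 0, "hand": 1}, {"tx": -0.04, "ty": -0.2, "tz": 0, "wx": 0, "wy": 0, "wz": 0, "hand": 1}, {"tx": -0.04, "ty": -0.2, "tz": 0, "wx": 0, "wy": 0, "wz": 0, "hand": 1}]}}

```text
time_s: 42.0
position: [0.5294, 0.3195, 0.225]
ee_rot: [180.0, 0.0, -2.4]
force: [0.7, -0.6, -0.1]
gripper_width: 0.995
finger_force: 0.0
```

>>> {"api": "drive_tool", "payload": {"deltas": [{"tx": -0.04, "ty": -0.2, "tz": 0, "wx": 0, "wy": 0, "wz": 0, "hand": 1}, {"tx": -0.04, "ty": -0.2, "tz": 0, "wx": 0, "wy": 0, "wz": 0, "hand": 1}, {"tx": 0, "ty": 0, "tz": 0, "wx": 0, "wy": 0, "wz": 0, "hand": 1}, {"tx": 0, "ty": 0, "tz": 0, "wx": 0, "wy": 0, "wz": 0, "hand": 1}, {"tx": 0, "ty": 0, "tz": 0, "wx": 0, "wy": 0, "wz": 0, "hand": 1}]}}

```text
time_s: 42.5
position: [0.5176, 0.3976, 0.225]
ee_rot: [180.0, 0.0, -2.4]
force: [0.3, -1.0, -0.4]
gripper_width: 0.999
finger_force: 0.0
```

```bash
python3 -c "
from h import *
go(.507,.4347,.12)"
```

```text
pose [0.5176 0.3976 0.225 ] [ 1.7996e+02  1.0000e-02 -2.4500e+00] t 42.5 | units [-0.061  -0.1829  0.5249] len mm 111.8
```

>>> {"api": "drive_tool", "payload": {"deltas": [{"tx": -0.03, "ty": -0.09, "tz": 0, "wx": 0, "wy": 0, "wz": 0, "hand": 1}, {"tx": -0.03, "ty": -0.093, "tz": 0.05, "wx": 0, "wy": 0, "wz": 0, "hand": 1}, {"tx": 0, "ty": 0, "tz": 0.15, "wx": 0, "wy": 0, "wz": 0, "hand": 1}, {"tx": 0, "ty": 0, "tz": 0.15, "wx": 0, "wy": 0, "wz": 0, "hand": 1}, {"tx": 0, "ty": 0, "tz": 0.15, "wx": 0, "wy": 0, "wz": 0, "hand": 1}]}}

```text
time_s: 43.0
position: [0.5064, 0.4364, 0.1236]
ee_rot: [-180.0, 0.0, -2.4]
force: [0.8, 0.7, -0.8]
gripper_width: 1.003
finger_force: 0.0
```

>>> {"api": "drive_tool", "payload": {"deltas": [{"tx": 0, "ty": 0, "tz": 0, "wx": 0, "wy": 0, "wz": 0, "hand": 1}, {"tx": 0, "ty": 0, "tz": 0, "wx": 0, "wy": 0, "wz": 0, "hand": 1}, {"tx": 0, "ty": 0, "tz": 0, "wx": 0, "wy": 0, "wz": 0, "hand": 1}, {"tx": 0, "ty": 0, "tz": 0, "wx": 0, "wy": 0, "wz": 0, "hand": 1}, {"tx": 0, "ty": 0, "tz": 0, "wx": 0, "wy": 0, "wz": 0, "hand": 1}]}}

```text
time_s: 43.5
position: [0.5079, 0.4362, 0.1273]
ee_rot: [-179.9, -0.1, -2.4]
force: [-1.6, -0.2, 0.7]
gripper_width: 1.004
finger_force: 0.0
```

```bash
python3 -c "
from h import *
go(.507,.4347,.04)"
```

```text
pose [0.5079 0.4362 0.1273] [-1.7989e+02 -1.3000e-01 -2.4300e+00] t 43.5 | units [-0.0042  0.0077  0.4365] len mm 87.3
```

>>> {"api": "drive_tool", "payload": {"deltas": [{"tx": -0.004, "ty": 0.007, "tz": 0.1, "wx": 0, "wy": 0, "wz": 0, "hand": 1}, {"tx": 0, "ty": 0, "tz": 0.14, "wx": 0, "wy": 0, "wz": 0, "hand": 1}, {"tx": 0, "ty": 0, "tz": 0.13, "wx": 0, "wy": 0, "wz": 0, "hand": 1}, {"tx": 0, "ty": 0, "tz": 0.065, "wx": 0, "wy": 0, "wz": 0, "hand": 1}, {"tx": 0, "ty": 0, "tz": 0, "wx": 0, "wy": 0, "wz": 0, "hand": 1}]}}

```text
time_s: 44.0
position: [0.5049, 0.4332, 0.0361]
ee_rot: [179.9, 0.2, -2.4]
force: [-0.3, 0.8, -0.9]
gripper_width: 0.995
finger_force: 0.0
```

>>> {"api": "drive_tool", "payload": {"deltas": [{"tx": 0, "ty": 0, "tz": 0, "wx": 0, "wy": 0, "wz": 0, "hand": 1}, {"tx": 0, "ty": 0, "tz": 0, "wx": 0, "wy": 0, "wz": 0, "hand": 0.5}, {"tx": 0, "ty": 0, "tz": 0, "wx": 0, "wy": 0, "wz": 0, "hand": 0.2}, {"tx": 0, "ty": 0, "tz": 0, "wx": 0, "wy": 0, "wz": 0, "hand": 0}, {"tx": 0, "ty": 0, "tz": 0, "wx": 0, "wy": 0, "wz": 0, "hand": -0.2}]}}

```text
time_s: 44.5
position: [0.5077, 0.4352, 0.0409]
ee_rot: [-179.9, -0.2, -2.4]
force: [0.6, 0.2, 6.6]
gripper_width: 0.674
finger_force: 64.7
```

>>> {"api": "drive_tool", "payload": {"deltas": [{"tx": 0, "ty": 0, "tz": 0, "wx": 0, "wy": 0, "wz": 0, "hand": -0.2}, {"tx": 0, "ty": 0, "tz": 0, "wx": 0, "wy": 0, "wz": 0, "hand": -0.2}, {"tx": 0, "ty": 0, "tz": 0, "wx": 0, "wy": 0, "wz": 0, "hand": -0.2}, {"tx": 0, "ty": 0, "tz": 0, "wx": 0, "wy": 0, "wz": 0, "hand": -0.2}, {"tx": 0, "ty": 0, "tz": 0, "wx": 0, "wy": 0, "wz": 0, "hand": -0.2}]}}

```text
time_s: 45.0
position: [0.5077, 0.4352, 0.0408]
ee_rot: [-179.9, -0.2, -2.4]
force: [0.4, 0.4, 7.2]
gripper_width: 0.676
finger_force: 64.7
```

>>> {"api": "drive_tool", "payload": {"deltas": [{"tx": 0, "ty": 0, "tz": -0.08, "wx": 0, "wy": 0, "wz": 0, "hand": -0.2}, {"tx": 0, "ty": 0, "tz": -0.15, "wx": 0, "wy": 0, "wz": 0, "hand": -0.2}, {"tx": 0, "ty": 0, "tz": -0.2, "wx": 0, "wy": 0, "wz": 0, "hand": -0.2}, {"tx": 0, "ty": 0, "tz": -0.2, "wx": 0, "wy": 0, "wz": 0, "hand": -0.2}, {"tx": 0, "ty": 0, "tz": -0.2, "wx": 0, "wy": 0, "wz": 0, "hand": -0.2}]}}

```text
time_s: 45.5
position: [0.5058, 0.4339, 0.2069]
ee_rot: [-180.0, -0.0, -2.4]
force: [0.6, -0.5, -1.5]
gripper_width: 0.677
finger_force: 64.6
```

>>> {"api": "drive_tool", "payload": {"deltas": [{"tx": 0.005, "ty": 0.1, "tz": -0.1, "wx": 0, "wy": 0, "wz": 0, "hand": -0.2}, {"tx": 0.008, "ty": 0.2, "tz": 0, "wx": 0, "wy": 0, "wz": 0, "hand": -0.2}, {"tx": 0.008, "ty": 0.2, "tz": 0, "wx": 0, "wy": 0, "wz": 0, "hand": -0.2}, {"tx": 0.008, "ty": 0.2, "tz": 0, "wx": 0, "wy": 0, "wz": 0, "hand": -0.2}, {"tx": 0.008, "ty": 0.2, "tz": 0, "wx": 0, "wy": 0, "wz": 0, "hand": -0.2}]}}

```text
time_s: 46.0
position: [0.5055, 0.2526, 0.2254]
ee_rot: [-180.0, -0.0, -2.4]
force: [1.9, -0.8, -2.1]
gripper_width: 0.671
finger_force: 64.6
```

>>> {"api": "drive_tool", "payload": {"deltas": [{"tx": 0.008, "ty": 0.2, "tz": 0, "wx": 0, "wy": 0, "wz": 0, "hand": -0.2}, {"tx": 0.008, "ty": 0.2, "tz": 0, "wx": 0, "wy": 0, "wz": 0, "hand": -0.2}, {"tx": 0.008, "ty": 0.2, "tz": 0, "wx": 0, "wy": 0, "wz": 0, "hand": -0.2}, {"tx": 0.008, "ty": 0.2, "tz": 0, "wx": 0, "wy": 0, "wz": 0, "hand": -0.2}, {"tx": 0.008, "ty": 0.2, "tz": 0, "wx": 0, "wy": 0, "wz": 0, "hand": -0.2}]}}

```text
time_s: 46.5
position: [0.505, 0.0524, 0.2254]
ee_rot: [-180.0, -0.1, -2.4]
force: [0.4, 1.0, -2.2]
gripper_width: 0.673
finger_force: 64.6
```

>>> {"api": "drive_tool", "payload": {"deltas": [{"tx": 0.008, "ty": 0.2, "tz": 0, "wx": 0, "wy": 0, "wz": 0, "hand": -0.2}, {"tx": 0.008, "ty": 0.2, "tz": 0, "wx": 0, "wy": 0, "wz": 0, "hand": -0.2}, {"tx": 0.008, "ty": 0.2, "tz": 0, "wx": 0, "wy": 0, "wz": 0, "hand": -0.2}, {"tx": 0.008, "ty": 0.2, "tz": 0, "wx": 0, "wy": 0, "wz": 0, "hand": -0.2}, {"tx": 0.008, "ty": 0.2, "tz": 0, "wx": 0, "wy": 0, "wz": 0, "hand": -0.2}]}}

```text
time_s: 47.0
position: [0.5046, -0.1478, 0.2255]
ee_rot: [180.0, -0.1, -2.4]
force: [0.4, 0.4, -1.7]
gripper_width: 0.678
finger_force: 64.6
```

>>> {"api": "drive_tool", "payload": {"deltas": [{"tx": 0.008, "ty": 0.2, "tz": 0, "wx": 0, "wy": 0, "wz": 0, "hand": -0.2}, {"tx": 0.008, "ty": 0.15, "tz": 0, "wx": 0, "wy": 0, "wz": 0, "hand": -0.2}, {"tx": 0, "ty": 0, "tz": 0, "wx": 0, "wy": 0, "wz": 0, "hand": -0.2}, {"tx": 0, "ty": 0, "tz": 0, "wx": 0, "wy": 0, "wz": 0, "hand": -0.2}, {"tx": 0, "ty": 0, "tz": 0, "wx": 0, "wy": 0, "wz": 0, "hand": -0.2}]}}

```text
time_s: 47.5
position: [0.5053, -0.2155, 0.2247]
ee_rot: [-180.0, -0.0, -2.4]
force: [-0.4, 0.6, -1.3]
gripper_width: 0.672
finger_force: 64.7
```

```bash
python3 -c "
from h import *
go(.5028,-.2603,.12)"
```

```text
pose [ 0.5053 -0.2155  0.2247] [-1.7998e+02 -1.0000e-02 -2.3900e+00] t 47.5 | units [-0.0029  0.2245  0.5236] len mm 113.9
```

>>> {"api": "drive_tool", "payload": {"deltas": [{"tx": -0.002, "ty": 0.11, "tz": 0, "wx": 0, "wy": 0, "wz": 0, "hand": -0.2}, {"tx": 0, "ty": 0.114, "tz": 0.05, "wx": 0, "wy": 0, "wz": 0, "hand": -0.2}, {"tx": 0, "ty": 0, "tz": 0.15, "wx": 0, "wy": 0, "wz": 0, "hand": -0.2}, {"tx": 0, "ty": 0, "tz": 0.15, "wx": 0, "wy": 0, "wz": 0, "hand": -0.2}, {"tx": 0, "ty": 0, "tz": 0.15, "wx": 0, "wy": 0, "wz": 0, "hand": -0.2}]}}

```text
time_s: 48.0
position: [0.5034, -0.2599, 0.1238]
ee_rot: [180.0, -0.0, -2.3]
force: [0.5, 0.1, -1.7]
gripper_width: 0.674
finger_force: 64.8
```

>>> {"api": "drive_tool", "payload": {"deltas": [{"tx": 0, "ty": 0, "tz": 0, "wx": 0, "wy": 0, "wz": 0, "hand": -0.2}, {"tx": 0, "ty": 0, "tz": 0, "wx": 0, "wy": 0, "wz": 0, "hand": -0.2}, {"tx": 0, "ty": 0, "tz": 0, "wx": 0, "wy": 0, "wz": 0, "hand": -0.2}, {"tx": 0, "ty": 0, "tz": 0, "wx": 0, "wy": 0, "wz": 0, "hand": -0.2}, {"tx": 0, "ty": 0, "tz": 0, "wx": 0, "wy": 0, "wz": 0, "hand": -0.2}]}}

```text
time_s: 48.5
position: [0.5039, -0.2616, 0.1261]
ee_rot: [179.9, -0.1, -2.4]
force: [0.2, -0.1, -1.5]
gripper_width: 0.675
finger_force: 65.0
```

```bash
python3 -c "
from h import *
go(.5028,-.2603,.0395)"
```

```text
pose [ 0.5039 -0.2616  0.1261] [ 1.7992e+02 -1.4000e-01 -2.4100e+00] t 48.5 | units [-0.0059 -0.0061  0.433 ] len mm 86.6
```

>>> {"api": "drive_tool", "payload": {"deltas": [{"tx": -0.005, "ty": -0.006, "tz": 0.1, "wx": 0, "wy": 0, "wz": 0, "hand": -0.2}, {"tx": 0, "ty": 0, "tz": 0.14, "wx": 0, "wy": 0, "wz": 0, "hand": -0.2}, {"tx": 0, "ty": 0, "tz": 0.11, "wx": 0, "wy": 0, "wz": 0, "hand": -0.2}, {"tx": 0, "ty": 0, "tz": 0.06, "wx": 0, "wy": 0, "wz": 0, "hand": -0.2}, {"tx": 0, "ty": 0, "tz": 0.023, "wx": 0, "wy": 0, "wz": 0, "hand": -0.2}]}}

```text
time_s: 49.0
position: [0.502, -0.2598, 0.0386]
ee_rot: [-180.0, 0.0, -2.4]
force: [-13.1, 7.4, 33.4]
gripper_width: 0.677
finger_force: 68.7
```

>>> {"api": "drive_tool", "payload": {"deltas": [{"tx": 0, "ty": 0, "tz": 0, "wx": 0, "wy": 0, "wz": 0, "hand": -0.2}, {"tx": 0, "ty": 0, "tz": 0, "wx": 0, "wy": 0, "wz": 0, "hand": -0.2}, {"tx": 0, "ty": 0, "tz": 0, "wx": 0, "wy": 0, "wz": 0, "hand": -0.2}, {"tx": 0, "ty": 0, "tz": 0, "wx": 0, "wy": 0, "wz": 0, "hand": -0.2}, {"tx": 0, "ty": 0, "tz": 0, "wx": 0, "wy": 0, "wz": 0, "hand": -0.2}]}}

```text
time_s: 49.5
position: [0.5029, -0.2604, 0.0388]
ee_rot: [179.9, -0.1, -2.4]
force: [0.1, -1.2, 5.3]
gripper_width: 0.678
finger_force: 65.7
```

Drum on the tray. Releasing it, rising and checking everything.

>>> {"api": "drive_tool", "payload": {"deltas": [{"tx": 0, "ty": 0, "tz": 0, "wx": 0, "wy": 0, "wz": 0, "hand": 0.4}, {"tx": 0, "ty": 0, "tz": 0, "wx": 0, "wy": 0, "wz": 0, "hand": 0.6}, {"tx": 0, "ty": 0, "tz": 0, "wx": 0, "wy": 0, "wz": 0, "hand": 0.9}, {"tx": 0, "ty": 0, "tz": 0, "wx": 0, "wy": 0, "wz": 0, "hand": 1}, {"tx": 0, "ty": 0, "tz": 0, "wx": 0, "wy": 0, "wz": 0, "hand": 1}]}}

```text
time_s: 50.0
position: [0.5019, -0.2598, 0.0375]
ee_rot: [-180.0, 0.0, -2.4]
force: [-0.7, 0.1, 0.1]
gripper_width: 0.996
finger_force: 0.0
```

>>> {"api": "drive_tool", "payload": {"deltas": [{"tx": 0, "ty": 0, "tz": -0.1, "wx": 0, "wy": 0, "wz": 0, "hand": 1}, {"tx": 0, "ty": 0, "tz": -0.2, "wx": 0, "wy": 0, "wz": 0, "hand": 1}, {"tx": 0, "ty": 0, "tz": -0.2, "wx": 0, "wy": 0, "wz": 0, "hand": 1}, {"tx": 0, "ty": 0, "tz": -0.2, "wx": 0, "wy": 0, "wz": 0, "hand": 1}, {"tx": 0, "ty": 0, "tz": -0.2, "wx": 0, "wy": 0, "wz": 0, "hand": 1}]}}

```text
time_s: 50.5
position: [0.5018, -0.2597, 0.2192]
ee_rot: [-180.0, 0.0, -2.4]
force: [1.1, -1.1, -0.3]
gripper_width: 0.998
finger_force: 0.0
```

>>> {"api": "drive_tool", "payload": {"deltas": [{"tx": 0, "ty": 0, "tz": -0.1, "wx": 0, "wy": 0, "wz": 0, "hand": 1}, {"tx": 0, "ty": 0, "tz": 0, "wx": 0, "wy": 0, "wz": 0, "hand": 1}, {"tx": 0, "ty": 0, "tz": 0, "wx": 0, "wy": 0, "wz": 0, "hand": 1}, {"tx": 0, "ty": 0, "tz": 0, "wx": 0, "wy": 0, "wz": 0, "hand": 1}, {"tx": 0, "ty": 0, "tz": 0, "wx": 0, "wy": 0, "wz": 0, "hand": 1}]}}

```text
time_s: 51.0
position: [0.5012, -0.2594, 0.2356]
ee_rot: [-179.9, 0.2, -2.4]
force: [-0.1, 1.2, 0.1]
gripper_width: 1.001
finger_force: 0.0
```

```bash
python3 - <<'E'
from h import *
go(.5,-.26,.25)
w=snap("wrist","w18"); Y=fcloud(w); T=cloud(snap("top","t18"))
for n,X,lo,hi in[("brick",Y,[.57,-.33,.06],[.67,-.2,.08]),("drum",Y,[.44,-.32,.07],[.56,-.2,.1]),("log",T,[.52,.02,.068],[.65,.22,.1])]:
    Q=box3(X,lo,hi); print(n,len(Q),cv2.minAreaRect(Q[:,:2].astype(np.float32)),np.percentile(Q[:,2],97))
E
```

```text
pose [ 0.5012 -0.2594  0.2356] [-1.799e+02  1.600e-01 -2.420e+00] t 51.0 | units [-0.0059  0.0035 -0.072 ] len mm 14.5
brick 1213 ((0.619839072227478, -0.2678127884864807), (0.035123299807310104, 0.036561448127031326), 87.519287109375) 0.06806294535286388
drum 2389 ((0.5016270279884338, -0.2586546838283539), (0.05724358186125755, 0.0541301965713501), 40.653141021728516) 0.0842585150602146
log 566 ((0.5870553851127625, 0.1224880963563919), (0.04094338417053223, 0.1442738026380539), 3.810319662094116) 0.09325392074959878
```

Everything is in place.

```bash
python3 -c "
from workcell import ctrl
print(ctrl.close_job())"
```

```text
the job is handed in; nothing more can be done
None
```

I handed the job in at about 51 s: by my last measurements the log lies centred and lengthwise on the scale pan and the brick and drum stand upright within about 2 mm of where they started; hand-in returned no verdict.

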